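Hang the tea infuser up to drip, lid the pot and fold the spare hook away

ROBOT

A 6-joint arm with a two-finger parallel gripper is mounted at the origin on a cart in front of the work surface, level with it; the furniture and walls round the work are solid. World frame = base frame: x ahead of the robot, y to its left, z up, the work surface at z = 0. Lengths are in m, angles in rad, forces in N, time in s.
With the tool pointing down it reaches from about 0.3 to 0.875 m from the base axis. Payload 6.4 kg.
Tool frame: the origin (TCP) lies midway between the tips of the shut fingers; the grasp point (between the pads) lies 19 mm behind it; z points along the fingers, y is the line along which they close (so a half turn about z gives the same grasp; the last joint's range is limited). The gripper opens to 85 mm and grips with 20 to 120 N. Pads are 22 mm wide; open, the fingers measure 114 mm over their backs; the gripper's body (76 mm by 85 mm) begins 54 mm behind the grasp point. The pads swing forward as they close: fully open they stand 13 mm farther back than shut.
Start: joints at [1.028, 0.181, 1.607, -0, 1.354, -0.206], TCP at [0.19, 0.543, 0.231] pointing down, gripper open.
Joint ranges: [-2.99, 2.99], [-0.89, 2.07], [0.3, 2.58], [-1.14, 4.28], [0, 2.63], [-3.12, 3.12]. Speed limits (rad/s): [2.57, 2.57, 3.01, 3.14, 3.14, 3.14].

INTERFACE

Orientations are given as a unit quaternion [w, x, y, z].
In Python, from bench import ctrl gives the robot as it stands.
- The arm moves only by the tool drive_tool, never from a script. Its argument "plan" is a list that holds one entry, the list of rows, each a list of 4 numbers: the shift along the tool's x, y, z scaled (see below), then the turn about the tool's z scaled (see below). In form: [[[x, y, z, roll], ...]]. A call has 1 to 12 rows; each row is the pose to reach, as a shift and turn from the pose commanded when the call began, along the tool's axes at that moment, turning the shorter way round; what a row does not reach only later rows make up. The controller multiplies each number of a shift by 400 mm and each number of a turn by 180 degrees. A row lasts 1/12 s, in which the tool goes at most 41.7 mm and 7.16 degrees, less where a joint would pass 70% of its speed; a pose out of reach is approached as far as the arm can. A call with a number of a shift or a turn outside -1 to 1 is refused whole. A call with a gripper value outside its range is refused whole. "jaw" is the closure, from 0 (fully open) to 1 (shut), set as the call begins (left out, the last holds). The fingers move at their own pace and stop on an object; the grip force is fixed at half the most. Time passes only in rows, so rows that repeat a pose let the fingers close. It gives the time, the measured TCP pose, the force, the opening and the grip force at its end, in the units of the state.
- ctrl.get_obs(): the state, without advancing time (a new reading comes with each control period).
- ctrl.camera(name): name is "side" or "top"; returns (picture, depth): 384x512x3 uint8, red, green, blue; 384x512 float32, m along the optical axis (not along the pixel's ray), 0 where there is no reading.
- ctrl.camera_info(name): a dict with "camera_matrix" (3x3 intrinsics, pixels), "R" (3x3) and "t" (3): a world point X has camera coordinates R X + t. Camera axes: x right, y down, z forward; pixel columns grow to the right and rows downward; lengths in m; the calibration is good to about 2 mm. A picture is of the moment at which its call begins. camera_info takes no time and is no camera call.
- ctrl.hand_in(): hands the job in; it is judged then, once.
The state is a dict: "time_s": time; "q": joint angles; "dq": joint speeds; "joint_efforts": joint torques, N m; "eef_pos": TCP position; "eef_rot": TCP orientation; "wrist_force": force on the tool from outside, world axes, zero at the start; "torque": the same for the moment, N m; "opening": opening from 0.0 (shut) to 1.0 (fully open); "grasp_force": force on a finger pad.
Only numpy, scipy, OpenCV 4.12 (cv2) and the standard library are available. Lean on these libraries where they do the work, as an engineer would, in place of code of your own. Each camera call takes 0.05 s, during which the arm holds its last target. There are 200 camera calls.

TASK

The tea has drawn: fold out the flat hook on the drip stand, lift the infuser basket out of the teapot by its bail, stand it on the wooden board and let go of it, so that you can take it again round the rim with the bail free, and hang it by the bail on the hook you folded out, keeping it upright throughout. Take the teapot's lid off the other hook, seat it fully and level in the pot's mouth, and fold that emptied hook up flat against the panel. Leave the basket hanging still, and do not shift or tip the teapot or disturb the cup, the timer and the green canister.

Things in the scene. Friction and masses are not known exactly. Their poses are not given: they have to be found in the camera images.
- drip_stand: fixed steel drip stand: tray 122 x 220 mm, 12 mm high, with an upright panel 220 mm wide, 6 mm thick, its top 189 mm high. Origin under the tray, 1 mm in front of its centre; z up, y along the panel; the panel's front face is at x = +45 mm and looks to -x, where the hooks fold out over the tray. Behind it a cooker hood hangs from 0.62 m up
- free_clip: dark steel clip fixed over the panel's top edge, 34 mm wide, which carries the empty hook. Origin on the panel's front face at the height of the hinge pin, 145 mm above the stand's foot; the clip's top is 47.5 mm above it. x points into the panel (the hook folds out to -x), y along the panel, z up. It may be the left or the right one
- free_hook (a joint): empty hook's arm, rad: 0 = folded up flat against the panel, pi/2 = folded out level against its stop. It turns about a level pin along the clip's y, 14 mm in front of the panel, at the clip origin's height; a stiff hinge (0.03 N m) leaves it wherever it is put. It starts flat or nearly so and must be folded out.
- free_tip (a point): point in mid arm of the empty hook, 66 mm from the pin. z outward along the arm, y along the pin, x to the side uppermost when folded out. Arm: dark bar 12 mm wide (y), 6 thick (x), 74 long from the pin, end turned up 9 mm (from 68 mm on); a 4 mm bump 30 mm from the pin; handles hang between. Folded, its end stands 27 mm above the clip, free to pinch from above by its 12 mm wide sides
- lid_clip: dark steel clip fixed over the panel's top edge, 34 mm wide, which carries the lid's hook. Origin on the panel's front face at the height of the hinge pin, 145 mm above the stand's foot; the clip's top is 47.5 mm above it. x points into the panel (the hook folds out to -x), y along the panel, z up. It may be the left or the right one
- lid_hook (a joint): lid's hook's arm, rad: 0 = folded up flat against the panel, pi/2 = folded out level against its stop. It turns about a level pin along the clip's y, 14 mm in front of the panel, at the clip origin's height; a stiff hinge (0.03 N m) leaves it wherever it is put. It starts folded out with the lid hanging on it and must end flat.
- lid_tip (a point): point in mid arm of the lid's hook, 66 mm from the pin. z outward along the arm, y along the pin, x to the side uppermost when folded out. Arm: dark bar 12 mm wide (y), 6 thick (x), 74 long from the pin, end turned up 9 mm (from 68 mm on); a 4 mm bump 30 mm from the pin; handles hang between. Folded, its end stands 27 mm above the clip, free to pinch from above by its 12 mm wide sides
- teapot: loose blue ceramic teapot, 0.75 kg, 122 mm across the belly, 118 high; spout to +y (105 mm from the axis), handle to -y (100), both below 108 mm; neck 63 mm wide from 90 to 118 mm up, 56 mm bore. A ledge in the neck, 104 mm up (45 mm bore), carries the basket: its rim lies 6 mm below the lip, only its bail stands out. Origin under its centre, z up
- teapot_mouth (a point): centre of the teapot's mouth, level with the lip, 118 mm above its foot
- basket: perforated steel infuser basket, 0.1 kg, 36 to 41 mm wide, rim 50 mm wide from 50 to 58 mm up. Above the rim its bail: steel strap arch in the y-z plane, strap 10 mm wide (x), 3 thick; 34 mm clear height, 42 wide at the foot; black grip on top, 10 wide (x), 24 long, 9 high (top 101 mm above the bottom). Origin at the centre of its underside, z up. It sits in the teapot, turned any way
- basket_bail (a point): middle of the underside of the bail's black grip, 92 mm above the basket's bottom, where the hook bears; axes as the basket's
- basket_rim (a point): centre of the basket's rim at half its height, 54 mm above the basket's bottom
- teapot_lid: blue lid, 0.12 kg: disc 69 mm wide, 6 to 14 mm up, over a 51 mm plug 6 mm deep for the 56 mm mouth; seated, its origin is 112 mm above the pot's foot. Handle: an arch on the disc, see lid_arch. Origin under the plug's centre, z up. It starts hanging level by the arch on its hook, 50 mm out from the pin, arch along the panel, disc just below the arm
- lid_arch (a point): where the hook bears, 48 mm above the lid's origin: middle of the underside of the black grip of the lid's steel strap arch in the y-z plane, strap 10 mm wide (x), 3 thick; 34 mm clear height, 42 wide at the foot; black grip on top, 10 wide (x), 24 long, 9 high. Axes as the lid's
- board: fixed wooden serving board, 130 mm (x) by 186 mm (y), 9 mm thick, on the hob or, on small feet, on the worktop (which lies 4 mm lower). Origin at the centre of its underside, z up. The cup stands on its +y half; the -y half is free
- cup: white espresso cup on the board, 59 mm wide and 55 mm high, with a handle; origin at its foot, in the middle of its 83 mm length over the handle (to -y); leave it alone
- timer: red and white kitchen timer, 54 mm wide, 52 mm high; origin under its centre; leave it alone
- canister: green metal canister, 102 x 102 x 130 mm; origin under its centre; leave it alone
Things that resemble listed ones, but are neither listed nor needed, are in the scene too. Leave any purple look-alike of the teapot_lid alone.

How it is judged:
By the outcome, as a careful person would: the job done as asked, in the order asked, and still so for the second after the job is handed in, with the robot touching nothing.
It also fails if it takes over 72 s, if anything falls off the work surface, if the arm or the gripper's body presses on something with over 40 N, if the wrist force passes 120 N, or if a joint passes its speed limit or range.

## Working session

There is one attempt and no reset: what is moved stays moved. The work goes in short steps, Python scripts to look and compute and a tool call to move; the robot and the scene stay as the last step left them, time stands still between calls to the robot, and variables do not carry over. Pictures are saved under pics/ and viewed, at most 10 in all, crops included, and the job is handed in when it is done.

Besides the shell and the picture viewer there is one more tool, called after "Call:" as name(argument=value, ...) on one line, values as JSON. drive_tool: Moves the arm, as the interface text tells. Its arguments: {"type":"object","properties":{"plan":{"type":"array"},"jaw":{"type":"number"}},"required":["plan"]}

```bash
mkdir -p pics; ls; python3 - <<'E'
from bench import ctrl
import cv2,numpy as np
o=ctrl.get_obs();print({k:np.round(v,3).tolist() for k,v in o.items()})
ims=[]
for n in("side","top"):
    p,d=ctrl.camera(n);i=ctrl.camera_info(n);print(n,{k:np.round(v,4).tolist() for k,v in i.items()})
    np.savez(f"{n}0.npz",p=p,d=d);cv2.imwrite(f"pics/{n}0.png",cv2.resize(p[:,:,::-1],(768,576)))
E
```

```text
pics
{'time_s': 0.0, 'q': [1.028, 0.182, 1.608, -0.0, 1.354, -0.206], 'dq': [0.001, -0.001, 0.0, 0.001, 0.001, 0.001], 'joint_efforts': [-0.0, -44.489, -35.133, -0.0, 0.009, -0.0], 'eef_pos': [0.19, 0.542, 0.23], 'eef_rot': [-0.0, 0.168, 0.986, -0.001], 'wrist_force': [-0.428, 0.697, -0.201], 'torque': [-0.043, -0.024, -0.065], 'grasp_force': 0.0, 'opening': 1.001}
side {'camera_matrix': [[437.1486, 0.0, 256.2474], [0.0, 437.1486, 193.5154], [0.0, 0.0, 1.0]], 'R': [[-0.821, -0.5709, 0.0068], [-0.2459, 0.3427, -0.9067], [0.5153, -0.7461, -0.4217]], 't': [0.5013, 0.2091, 1.1533]}
top {'camera_matrix': [[453.3934, 0.0, 260.8672], [0.0, 453.3934, 195.0354], [0.0, 0.0, 1.0]], 'R': [[-0.0268, -0.9993, -0.0268], [-0.9841, 0.0311, -0.1747], [0.1754, 0.0217, -0.9843]], 't': [0.164, 0.5213, 1.325]}
```

View pics/side0.png

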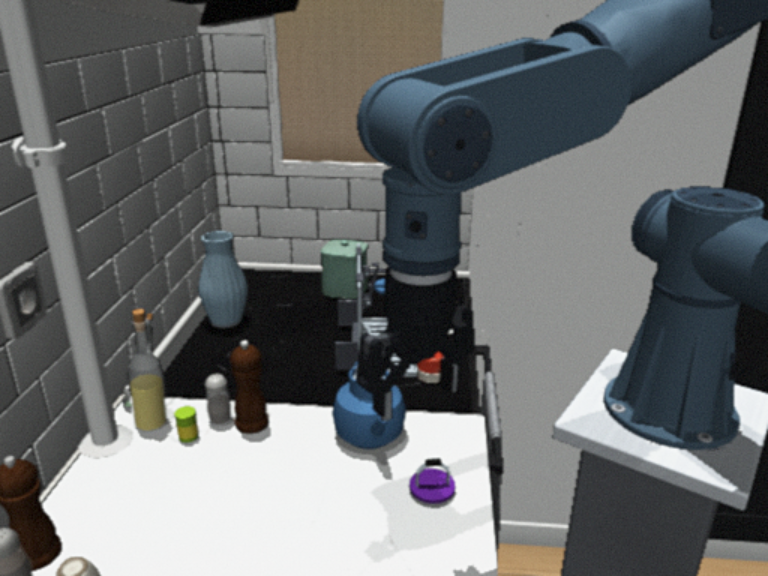

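View pics/top0.png

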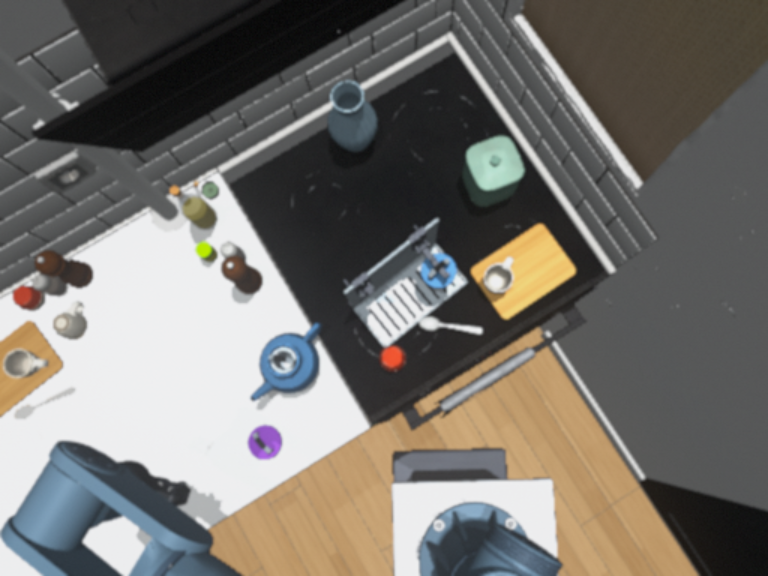

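```bash
cat > h.py <<'E'
import numpy as np, cv2
from bench import ctrl
INF={n:ctrl.camera_info(n) for n in("side","top")}
def cloud(n,d):
    i=INF[n];K=i["camera_matrix"];v,u=np.indices(d.shape)
    c=np.stack([(u-K[0,2])/K[0,0]*d,(v-K[1,2])/K[1,1]*d,d],-1)
    w=(c-i["t"])@i["R"]; w[d<=0]=np.nan
    return w
def proj(n,X):
    i=INF[n];c=np.atleast_2d(X)@np.array(i["R"]).T+i["t"];p=c@np.array(i["camera_matrix"]).T
    return p[:,:2]/p[:,2:]
def ray(n,u,v,z):
    "pixel -> world point on the plane at height z"
    i=INF[n];R=np.array(i["R"]);o=-R.T@i["t"];k=R.T@np.linalg.inv(i["camera_matrix"])@[u,v,1]
    return o+k*(z-o[2])/k[2]
def load(n,k): 
    f=np.load(f"{n}{k}.npz");return f["p"],f["d"],cloud(n,f["d"])
def snap(n,k):
    p,d=ctrl.camera(n);np.savez(f"{n}{k}.npz",p=p,d=d);return p,d,cloud(n,d)
E
python3 - <<'E'
from h import *
p,d,w=load("top",0)
cv2.imwrite("pics/t1.png",cv2.resize(p[135:275,160:400,::-1],None,fx=3.3,fy=3.3,interpolation=cv2.INTER_CUBIC))
hsv=cv2.cvtColor(p,cv2.COLOR_RGB2HSV)
f=lambda a:np.round(a,3).tolist()
print("worktop",f(w[345//1,100]),f(w[300,130]),"hob",f(w[90,200]),f(w[235,300]), f(w[110,300]))
def st(name,m):
    m=m&np.isfinite(w[...,2]);q=w[m]; v,u=np.nonzero(m)
    print(name,m.sum(),"px",u.min(),u.max(),v.min(),v.max(),"mean",f(q.mean(0)),"z",f(np.percentile(q[:,2],[5,50,95])))
    return q
H,S,V=[hsv[...,i].astype(int) for i in range(3)]
U,Vv=np.meshgrid(np.arange(512),np.arange(384))
blue=(H>98)&(H<118)&(S>120)
pot=blue&(U>160)&(U<220)&(Vv>210)&(Vv<275); q=st("pot",pot)
lid=blue&(U>275)&(U<310)&(Vv>160)&(Vv<200); q=st("lid",lid)
rimm=lid&(abs(w[...,2]-np.nanmedian(w[lid][:,2]))<.008);(c,r)=cv2.minEnclosingCircle(np.argwhere(rimm)[:,::-1].astype(np.float32));print("lidcirc",c,r)
for n,b in(("boardR",(300,400,140,220)),("boardL",(0,50,200,285))):
    m=(H>8)&(H<25)&(S>90)&(V>120)&(U>b[0])&(U<b[1])&(Vv>b[2])&(Vv<b[3]);q=st(n,m)
    m2=m&(abs(w[...,2]-np.nanmedian(w[m][:,2]))<.006)
    r=cv2.minAreaRect((w[m2][:,:2]*1000).astype(np.float32));print(r)
# stand: tray (grey light) and panel top
for nm,lo,hi in(("tray",.006,.02),("panel",.17,.20),("clip",.185,.2)):
    m=(w[...,2]>lo)&(w[...,2]<hi)&(U>220)&(U<320)&(Vv>140)&(Vv<240);q=st(nm,m);print(cv2.minAreaRect((q[:,:2]*1000).astype(np.float32)))
E
```

```text
worktop [0.179, 0.411, 0.618] [0.224, 0.556, 0.0] hob [0.928, 0.354, -0.086] [0.406, 0.033, -0.001] [0.81, 0.016, -0.0]
pot 615 px 170 212 216 264 mean [0.394, 0.347, 0.082] z [0.069, 0.079, 0.114]
lid 240 px 281 303 169 191 mean [0.553, 0.055, 0.107] z [0.003, 0.113, 0.118]
lidcirc (291.7631530761719, 180.11402893066406) 11.443279266357422
boardR 2125 px 314 383 149 219 mean [0.573, -0.134, 0.007] z [0.002, 0.009, 0.014]
((571.9796752929688, -125.46597290039062), (131.83099365234375, 191.09326171875), 31.86642074584961)
boardL 1047 px 1 40 214 275 mean [0.407, 0.912, 0.006] z [0.0, 0.005, 0.01]
((404.16131591796875, 932.64697265625), (126.81005859375, 155.033203125), 38.60618591308594)
tray 934 px 221 319 142 239 mean [0.517, 0.108, 0.009] z [0.006, 0.008, 0.015]
((548.1744384765625, 119.46380615234375), (309.5460205078125, 308.4687805175781), 89.35406494140625)
panel 322 px 229 291 146 196 mean [0.567, 0.146, 0.187] z [0.173, 0.189, 0.195]
((567.3782958984375, 143.53775024414062), (34.713653564453125, 216.57675170898438), 43.49766540527344)
clip 230 px 229 291 146 196 mean [0.567, 0.148, 0.191] z [0.186, 0.19, 0.195]
((567.3782958984375, 143.53775024414062), (34.713653564453125, 216.57675170898438), 43.49766540527344)
```

View pics/t1.png

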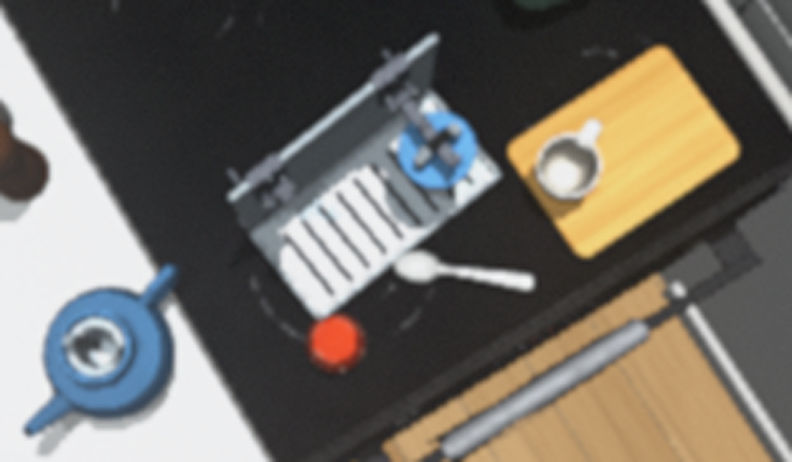

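```bash
python3 - <<'E'
from h import *
p,d,w=load("top",0)
f=lambda a:np.round(a,4).tolist()
U,Vv=np.meshgrid(np.arange(512),np.arange(384))
box=lambda a,b,c,e:(U>=a)&(U<=b)&(Vv>=c)&(Vv<=e)
m=box(228,294,143,200)&(w[...,2]>.182)&(w[...,2]<.196)
q=w[m][:,:2].astype(np.float32)
vx,vy,x0,y0=cv2.fitLine(q,cv2.DIST_HUBER,0,.01,.01).ravel();yd=np.array([vx,vy]);yd*=np.sign(yd[1]);xd=np.array([yd[1],-yd[0]])
print("panel dir y",yd,"yaw deg",np.degrees(np.arctan2(xd[1],xd[0])),"through",x0,y0)
o=np.array([x0,y0]);loc=(q-o)
print("along",f(np.percentile(loc@yd,[0,2,98,100])),"across",f(np.percentile(loc@xd,[2,10,50,90,98])))
# local map: everything above .14 near the stand
m=box(222,312,135,215)&(w[...,2]>.1)&(w[...,2]<.26)
g=p.astype(int).mean(-1)
for v,u in np.argwhere(m):
    l=w[v,u,:2]-o; a,b=l@xd,l@yd
    if a<-.010 or w[v,u,2]>.194: print(u,v,"x%.0f y%.0f z%.0f c%d"%(a*1e3,b*1e3,w[v,u,2]*1e3,g[v,u]),end=" | ")
cv2.imwrite("pics/pot0.png",cv2.resize(p[210:270,162:222,::-1],None,fx=9,fy=9,interpolation=cv2.INTER_CUBIC))
E
```

```text
panel dir y [-0.606132   0.7953641] yaw deg 37.31034 through 0.5675518 0.14671376
along [-0.1111, -0.1061, 0.1012, 0.1068] across [-0.0055, -0.0039, 0.0, 0.0042, 0.0054]
285 151 x-1 y-88 z195 c188 | 282 153 x-0 y-78 z195 c145 | 275 156 x5 y-58 z195 c116 | 280 156 x-3 y-68 z196 c123 | 276 157 x1 y-58 z196 c137 | 280 157 x-6 y-67 z196 c92 | 273 158 x4 y-50 z197 c121 | 277 158 x-3 y-58 z197 c136 | 273 159 x2 y-48 z195 c135 | 276 159 x-3 y-55 z195 c123 | 274 160 x-1 y-49 z194 c140 | 275 160 x-3 y-51 z194 c123 | 276 160 x-5 y-53 z195 c96 | 283 161 x-11 y-74 z152 c87 | 283 162 x-13 y-73 z148 c96 | 284 162 x-16 y-74 z152 c104 | 281 163 x-12 y-66 z148 c97 | 282 163 x-14 y-68 z151 c108 | 283 163 x-16 y-70 z151 c108 | 284 163 x-19 y-71 z157 c100 | 285 163 x-19 y-75 z150 c100 | 280 164 x-12 y-62 z149 c97 | 281 164 x-14 y-64 z150 c112 | 282 164 x-17 y-65 z156 c116 | 283 164 x-19 y-68 z154 c106 | 284 164 x-19 y-71 z147 c88 | 285 164 x-21 y-74 z146 c72 | 277 165 x-10 y-53 z154 c100 | 278 165 x-11 y-56 z149 c106 | 279 165 x-12 y-58 z147 c101 | 280 165 x-15 y-60 z150 c108 | 281 165 x-16 y-62 z150 c1
[... 15334 characters left out ...]
 x-33 y69 z220 c116 | 248 194 x-34 y67 z215 c105 | 240 195 x-11 y82 z153 c96 | 241 195 x-10 y79 z138 c99 | 242 195 x-14 y77 z148 c93 | 243 195 x-21 y77 z178 c80 | 244 195 x-31 y77 z221 c76 | 245 195 x-31 y75 z216 c94 | 246 195 x-34 y73 z221 c109 | 247 195 x-34 y70 z215 c107 | 248 195 x-36 y69 z217 c101 | 240 196 x-13 y83 z152 c103 | 241 196 x-15 y81 z153 c110 | 242 196 x-16 y79 z149 c103 | 243 196 x-20 y77 z159 c80 | 244 196 x-28 y77 z196 c64 | 245 196 x-34 y77 z219 c76 | 246 196 x-35 y74 z217 c94 | 240 197 x-14 y85 z146 c98 | 241 197 x-19 y83 z159 c99 | 242 197 x-19 y81 z151 c92 | 243 197 x-20 y78 z149 c78 | 244 197 x-22 y76 z147 c69 | 241 198 x-19 y85 z149 c74 | 242 198 x-21 y82 z149 c71 |
```

View pics/pot0.png

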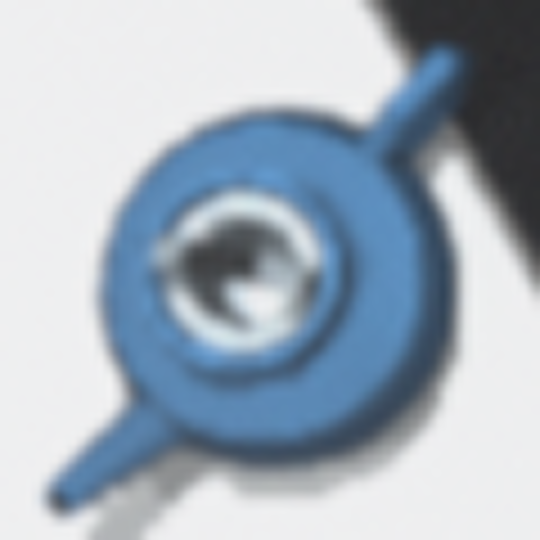

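```bash
cat >> h.py <<'E'
from scipy.spatial.transform import Rotation as Ro
O=np.array([.5676,.1467]);YAW=np.radians(37.3)
def S(a,b,z):
    "stand frame (x from panel centre plane, y along panel) -> world"
    c,s=np.cos(YAW),np.sin(YAW);return np.array([O[0]+c*a-s*b,O[1]+s*a+c*b,z])
def toS(P):
    c,s=np.cos(YAW),np.sin(YAW);l=np.array(P)[...,:2]-O;return np.stack([l[...,0]*c+l[...,1]*s,-l[...,0]*s+l[...,1]*c],-1)
def go(X,ydeg=None,frm=None):
    "numbers for drive_tool: from the measured pose (or pose frm) to TCP X with tool y at world angle ydeg (mod 180)"
    o=ctrl.get_obs();w,x,y,z=o["eef_rot"];R=Ro.from_quat([x,y,z,w]).as_matrix()
    P=o["eef_pos"];s=R.T@(np.array(X)-P)/.4
    a=np.degrees(np.arctan2(R[1,1],R[0,1]));r=0
    if ydeg is not None: r=-((ydeg-a+90)%180-90)/180
    print("from",np.round(P,4),"yaw",round(a,1),"->",np.round(s,4).tolist(),round(r,4),"| F",np.round(o["wrist_force"],1),"open",round(o["opening"],3),"t",round(o["time_s"],2))
E
python3 - <<'E'
from h import *
T=S(-.029,.072,.26);print(T);go(T,127.3)
E
```

```text
[0.5009001  0.18640043 0.26      ]
from [0.1898 0.5422 0.2305] yaw 70.7 -> [-1.0282, -0.5826, -0.0732] -0.3145 | F [ 0.1 -0.1  0.2] open 0.999 t 0.1
```

Call:
drive_tool(plan=[[[-0.3,-0.17,-0.075,-0.1],[-1,-0.57,-0.075,-0.3145],[-1,-0.57,-0.075,-0.3145],[-1,-0.57,-0.075,-0.3145],[-1,-0.57,-0.075,-0.3145],[-1,-0.57,-0.075,-0.3145],[-1,-0.57,-0.075,-0.3145],[-1,-0.57,-0.075,-0.3145],[-1,-0.57,-0.075,-0.3145],[-1,-0.57,-0.075,-0.3145],[-1,-0.57,-0.075,-0.3145],[-1,-0.57,-0.075,-0.3145]]], jaw=0.4)

```text
time_s: 1.1
eef_pos: [0.4931, 0.1933, 0.2612]
eef_rot: [-0.0, -0.32, 0.948, -0.0]
wrist_force: [1.5, 1.2, 0.7]
opening: 0.599
grasp_force: 0.0
```

```bash
python3 - <<'E'
from h import *
ctrl.get_obs()
p,d,w=snap("side",1); snap("top",1)
go(S(-.029,.072,.26),127.3)
# tip of free hook predicted pixel in side
print(proj("side",[S(-.029,.072,.215),[.394,.35,.118],S(-.064,.072,.05)]).round())
a=p[150:310,195:325,::-1];cv2.imwrite("pics/s1.png",cv2.resize(a,None,fx=3.7,fy=3.7,interpolation=cv2.INTER_CUBIC)[:600])
E
```

```text
from [0.4954 0.191  0.2613] yaw 127.0 -> [-0.0042, -0.0174, 0.0032] -0.0019 | F [-0.2  0.2 -0.5] open 0.597 t 1.2
[[251. 177.]
 [247. 246.]
 [263. 230.]]
```

View pics/s1.png

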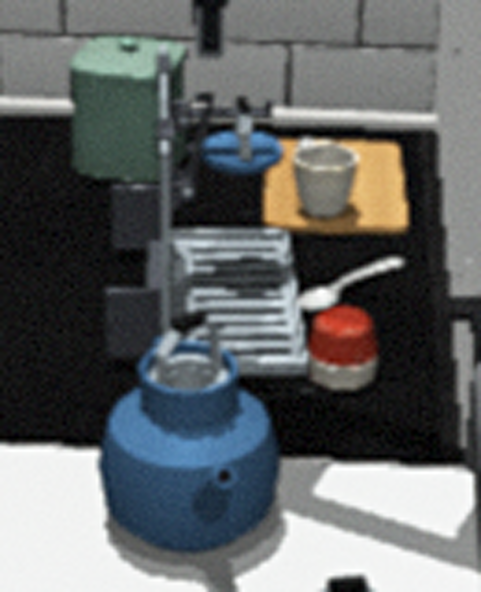

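```bash
python3 - <<'E'
from h import *
f=lambda a:np.round(a,4).tolist()
outs=[]
for n,b in(("side",(230,222,264,262)),("top",(174,224,208,264))):
    p,d,w=load(n,1);x0,y0,x1,y1=b
    outs.append(cv2.resize(p[y0:y1,x0:x1,::-1],(400,470),interpolation=cv2.INTER_CUBIC))
    m=np.zeros(d.shape,bool);m[y0:y1,x0:x1]=1
    near=np.hypot(w[...,0]-.394,w[...,1]-.35)<.035
    k=m&near&(w[...,2]>.128)&(w[...,2]<.17);q=w[k]
    print(n,k.sum(),f(q.mean(0)),"zmax",f(np.percentile(q[:,2],[50,90])))
    if k.sum()>5:
        print(cv2.fitLine(q[:,:2].astype(np.float32),cv2.DIST_HUBER,0,.01,.01).ravel())
    t=k&(w[...,2]>.146);print(" top",t.sum(),f(w[t].mean(0)), f(w[t].min(0)),f(w[t].max(0)))
    for v,u in np.argwhere(t): print((u,v),f(w[v,u]),int(p[v,u].mean()),end=" ")
    print()
cv2.imwrite("pics/z1.png",np.hstack(outs))
# neck/lip: pot points with z .108-.124 (ring)
p,d,w=load("top",1);H=cv2.cvtColor(p,cv2.COLOR_RGB2HSV)
k=(np.hypot(w[...,0]-.394,w[...,1]-.35)<.06)&(abs(w[...,2]-.118)<.006)&(H[...,1]>90)
q=w[k][:,:2];A=np.c_[2*q,np.ones(len(q))];s=np.linalg.lstsq(A,(q**2).sum(1),rcond=None)[0];print("lip",len(q),s[:2],np.sqrt(s[2]+s[:2]@s[:2]))
bl=(H[...,0]>98)&(H[...,0]<118)&(H[...,1]>120)
k=bl&(np.hypot(w[...,0]-.394,w[...,1]-.35)<.062)&(w[...,2]>.03)
q=w[k][:,:2].astype(np.float32);print("belly circ",cv2.minEnclosingCircle(q*1000))
E
```

```text
side 91 [0.3926, 0.3641, 0.1429] zmax [0.1446, 0.1519]
[0.32522884 0.9456353  0.39310876 0.36618745]
 top 38 [0.3911, 0.3608, 0.1505] [0.3853, 0.3454, 0.1466] [0.4001, 0.3727, 0.1538]
(np.int64(246), np.int64(234)) [0.396, 0.3527, 0.1513] 96 (np.int64(247), np.int64(234)) [0.3929, 0.3529, 0.1524] 81 (np.int64(248), np.int64(234)) [0.3903, 0.3525, 0.1531] 51 (np.int64(249), np.int64(234)) [0.3901, 0.3487, 0.1514] 38 (np.int64(250), np.int64(234)) [0.3896, 0.3454, 0.15] 47 (np.int64(244), np.int64(235)) [0.3949, 0.3621, 0.1534] 43 (np.int64(245), np.int64(235)) [0.3956, 0.3573, 0.1509] 37 (np.int64(246), np.int64(235)) [0.3918, 0.3585, 0.1528] 37 (np.int64(247), np.int64(235)) [0.3908, 0.3558, 0.1518] 29 (np.int64(248), np.int64(235)) [0.3893, 0.3539, 0.1514] 24 (np.int64(249), np.int64(235)) [0.3878, 0.352, 0.151] 28 (np.int64(250), np.int64(235)) [0.3853, 0.3515, 0.1516] 67 (np.int64(242), np.int64(236)) [0.3956, 0.3691, 0.1538] 33 (np.int64(243), np.int64(236)) [0.396, 0.3647, 0.1516] 35 (np.int64(244), np.int64(236)) [0.3941, 0.3633, 0.1516] 27 (np.int64(245), np.int64(236)) [0.390
[... 2749 characters left out ...]
, np.int64(240)) [0.388, 0.3619, 0.1522] 70 (np.int64(185), np.int64(240)) [0.388, 0.3592, 0.1518] 72 (np.int64(186), np.int64(240)) [0.3877, 0.356, 0.1539] 73 (np.int64(187), np.int64(240)) [0.3878, 0.3535, 0.1526] 91 (np.int64(188), np.int64(240)) [0.3879, 0.3512, 0.1501] 97 (np.int64(189), np.int64(240)) [0.3876, 0.348, 0.1526] 100 (np.int64(186), np.int64(241)) [0.3853, 0.3567, 0.1501] 97 (np.int64(187), np.int64(241)) [0.3851, 0.3536, 0.1518] 142 (np.int64(188), np.int64(241)) [0.3848, 0.3504, 0.1546] 167 (np.int64(189), np.int64(241)) [0.3848, 0.3479, 0.1528] 167 
lip 64 [0.39081806 0.3580681 ] 0.029579780758905442
belly circ ((393.7679748535156, 353.29705810546875), 53.97271728515625)
```

View pics/z1.png

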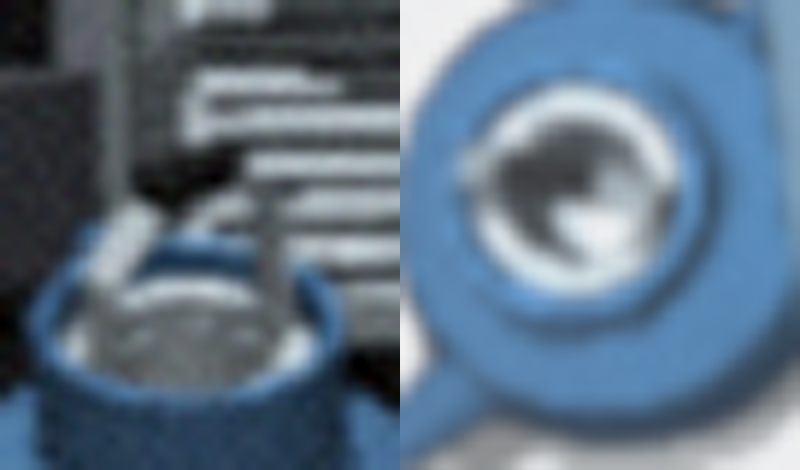

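```bash
python3 - <<'E'
from h import *
a=ray("side",238.3,250.0,.113);b=ray("side",253.1,248.3,.113);print(a,b,np.hypot(*(a-b)[:2]),np.degrees(np.arctan2(*(a-b)[1::-1])),(a+b)/2)
go(S(-.029,.071,.196),127.3)
E
```

```text
[0.40542033 0.3710092  0.113     ] [0.3811401  0.34447461 0.113     ] 0.03596684722045075 47.54021806510859 [0.39328021 0.3577419  0.113     ]
from [0.4954 0.191  0.2613] yaw 127.0 -> [-0.0042, -0.0195, 0.1632] -0.0019 | F [-0.2  0.2 -0.5] open 0.597 t 1.2
```

Call:
drive_tool(plan=[[[-0.004,-0.02,0.08,-0.002],[-0.004,-0.02,0.14,-0.002],[-0.004,-0.02,0.163,-0.002],[-0.004,-0.02,0.163,-0.002],[-0.004,-0.02,0.163,-0.002]]])

```text
time_s: 1.62
eef_pos: [0.4978, 0.1905, 0.1962]
eef_rot: [-0.001, -0.323, 0.946, 0.0]
wrist_force: [-1.0, 0.1, -0.0]
opening: 0.602
grasp_force: 0.0
```

Call:
drive_tool(plan=[[[0,0,0,0],[0,0,0,0],[0,0,0,0],[0,0,0,0],[0,0,0,0],[0,0,0,0]]], jaw=1)

```text
time_s: 2.12
eef_pos: [0.5031, 0.1861, 0.1987]
eef_rot: [0.004, -0.322, 0.947, -0.005]
wrist_force: [12.3, -15.9, -2.2]
opening: 0.116
grasp_force: 58.6
```

```bash
python3 - <<'E'
from h import *
go(S(-.029,.071,.196),127.3)
print(toS(ctrl.get_obs()["eef_pos"]))
E
```

```text
from [0.5031 0.1861 0.1987] yaw 127.6 -> [0.0039, 0.0015, 0.0067] 0.0017 | F [ 12.3 -15.9  -2.2] open 0.116 t 2.12
[-0.02746193  0.07043381]
```

Call:
drive_tool(plan=[[[0.021,-0.015,0.004,0],[0.042,-0.015,0.011,0],[0.062,-0.015,0.021,0],[0.08,-0.015,0.032,0],[0.097,-0.015,0.046,0],[0.113,-0.015,0.062,0],[0.126,-0.015,0.08,0],[0.137,-0.015,0.098,0],[0.146,-0.015,0.119,0],[0.152,-0.015,0.14,0],[0.156,-0.015,0.161,0],[0.157,-0.015,0.182,0]]])

```text
time_s: 3.12
eef_pos: [0.4537, 0.1472, 0.1252]
eef_rot: [0.002, -0.323, 0.946, -0.0]
wrist_force: [-1.8, 0.9, 5.0]
opening: 0.124
grasp_force: 70.0
```

Call:
drive_tool(plan=[[[0,0,0.006,0],[0,0,0.012,0],[0,0,0.012,0]]])

```text
time_s: 3.37
eef_pos: [0.4541, 0.1476, 0.1217]
eef_rot: [0.002, -0.323, 0.946, -0.0]
wrist_force: [-5.8, 0.1, 16.1]
opening: 0.123
grasp_force: 74.5
```

```bash
python3 - <<'E'
from h import *
go(S(-.029,.071,.196),127.3)
o=ctrl.get_obs();print(toS(o["eef_pos"]),o["torque"])
E
```

```text
from [0.4541 0.1476 0.1217] yaw 127.7 -> [-0.1527, 0.0024, -0.1852] 0.0022 | F [-5.8  0.1 16.1] open 0.123 t 3.37
[-0.08977126  0.06950572] [0.50480673 0.72815857 0.0947291 ]
```

Call:
drive_tool(plan=[[[0,0,-0.012,0],[0,0,-0.012,0],[0,0,-0.012,0]]], jaw=0.5)

```text
time_s: 3.62
eef_pos: [0.4529, 0.1469, 0.1241]
eef_rot: [0.001, -0.323, 0.946, -0.0]
wrist_force: [-0.2, -1.1, 0.2]
opening: 0.497
grasp_force: 0.0
```

Call:
drive_tool(plan=[[[0,0,-0.1,0],[0,0,-0.2,0],[0,0,-0.3,0],[0,0,-0.34,0],[0,0,-0.34,0]]])

```text
time_s: 4.03
eef_pos: [0.455, 0.147, 0.2645]
eef_rot: [0.004, -0.323, 0.946, -0.001]
wrist_force: [0.8, -0.0, -0.5]
opening: 0.496
grasp_force: 0.0
```

```bash
python3 - <<'E'
from h import *
f=lambda a:np.round(a,4).tolist()
c0=np.array([.391,.358])
Q=[]
for n in("side","top"):
    p,d,w=snap(n,2);g=p.astype(int).mean(-1)
    k=(np.hypot(w[...,0]-c0[0],w[...,1]-c0[1])<.03)&(w[...,2]>.128)&(w[...,2]<.165)
    q=w[k];q=q[:,:];l=cv2.fitLine(q[:,:2].astype(np.float32),cv2.DIST_HUBER,0,.01,.01).ravel()
    t=q[q[:,2]>.1455];l2=cv2.fitLine(t[:,:2].astype(np.float32),cv2.DIST_HUBER,0,.01,.01).ravel()
    print(n,len(q),f(q.mean(0)),"ang",np.degrees(np.arctan2(l[1],l[0])),"grip",len(t),f(t.mean(0)),np.degrees(np.arctan2(l2[1],l2[0])),cv2.minAreaRect((t[:,:2]*1000).astype(np.float32)))
    # strap legs, z .122-.140 clusters
    s=q[(q[:,2]<.141)]; pr=(s[:,:2]-c0)
    _,lab,cen=cv2.kmeans(s.astype(np.float32),2,None,(3,20,1e-5),5,0);print(" legs",f(cen),[int((lab==i).sum()) for i in(0,1)],np.degrees(np.arctan2(*(cen[1]-cen[0])[1::-1])))
p,d,w=load("top",2);L=toS(w[...,:2])
k=(abs(L[...,1]-.07)<.012)&(L[...,0]>-.10)&(L[...,0]<-.03)&(w[...,2]>.12)&(w[...,2]<.2)
print("hook",k.sum());z=w[k][:,2];l=L[k]
for a in range(-100,-30,10):
    j=(l[:,0]*1e3>=a)&(l[:,0]*1e3<a+10)
    if j.sum():print(a,f(np.median(z[j])),f(l[j,1].mean()),f(l[j,0].min()),j.sum())
k=(abs(L[...,1]+.063)<.012)&(L[...,0]>-.10)&(L[...,0]<-.03)&(w[...,2]>.135)&(w[...,2]<.2);print("lid hook y vs x",np.polyfit(L[k][:,0],L[k][:,1],1))
o=ctrl.get_obs();print(o["eef_pos"],o["time_s"])
E
```

```text
side 92 [0.3925, 0.364, 0.1426] ang 73.9374 grip 44 [0.3912, 0.3604, 0.1496] 74.58231 ((391.6351318359375, 359.4833679199219), (24.4337100982666, 10.797649383544922), 71.46227264404297)
 legs [[0.385699987411499, 0.3393000066280365, 0.13369999825954437], [0.3968000113964081, 0.3783000111579895, 0.1348000019788742]] [11, 28] 74.09416
top 63 [0.39, 0.3554, 0.1446] ang 77.65816 grip 33 [0.3906, 0.3579, 0.1509] 82.47505 ((390.6149597167969, 358.27276611328125), (25.247177124023438, 9.772239685058594), 77.6565170288086)
 legs [[0.39419999718666077, 0.3767000138759613, 0.13729999959468842], [0.38679999113082886, 0.3395000100135803, 0.1356000006198883]] [8, 15] -101.14596
hook 0
lid hook y vs x [-0.168167   -0.07595257]
[0.45239179 0.14681043 0.25945447] 4.1333
```

```bash
python3 - <<'E'
from h import *
go([.391,.359,.20],166)
E
```

```text
from [0.4524 0.1468 0.2595] yaw 127.7 -> [-0.2026, 0.5138, 0.1485] -0.2129 | F [-0.7  0.2 -0.2] open 0.502 t 4.13
```

Call:
drive_tool(plan=[[[-0.05,0.12,0,-0.05],[-0.1,0.25,0.03,-0.1],[-0.15,0.38,0.07,-0.15],[-0.19,0.48,0.11,-0.2],[-0.2025,0.514,0.1485,-0.213],[-0.2025,0.514,0.1485,-0.213],[-0.2025,0.514,0.1485,-0.213],[-0.2025,0.514,0.1485,-0.213],[-0.2025,0.514,0.1485,-0.213]]])

```text
time_s: 4.88
eef_pos: [0.3902, 0.3582, 0.1986]
eef_rot: [-0.001, -0.616, 0.788, -0.0]
wrist_force: [-0.2, -0.2, -0.3]
opening: 0.499
grasp_force: 0.0
```

```bash
python3 - <<'E'
from h import *
go([.391,.359,.134],166)
f=lambda a:np.round(a,4).tolist()
p,d,w=snap("top",3)
L=toS(w[...,:2])
k=(abs(L[...,1]-.07)<.014)&(L[...,0]>-.11)&(L[...,0]<-.02)&(w[...,2]>.12)&(w[...,2]<.2)
z=w[k][:,2];l=L[k]
for a in range(-110,-20,10):
    j=(l[:,0]*1e3>=a)&(l[:,0]*1e3<a+10)
    if j.sum():print(a,f(np.median(z[j])),f(l[j,1].mean()),f(l[j,0].min()),j.sum())
E
```

```text
from [0.3902 0.3582 0.1986] yaw 166.0 -> [-0.0027, -0.0017, 0.1614] -0.0001 | F [-0.2 -0.2 -0.3] open 0.499 t 4.88
-90 0.1552 0.0716 -0.0896 15
-80 0.1479 0.0719 -0.08 16
-70 0.1469 0.0713 -0.0699 15
-60 0.1482 0.0716 -0.0599 16
-50 0.151 0.0717 -0.0496 15
-40 0.1483 0.0719 -0.0399 15
-30 0.1486 0.0714 -0.0293 18
```

Call:
drive_tool(plan=[[[0,0,0.08,0],[0,0,0.14,0],[0,0,0.161,0],[0,0,0.161,0],[0,0,0.161,0]]])

```text
time_s: 5.35
eef_pos: [0.3914, 0.3585, 0.1362]
eef_rot: [0.0, -0.615, 0.788, -0.0]
wrist_force: [0.2, -0.2, 1.1]
opening: 0.499
grasp_force: 0.0
```

Call:
drive_tool(plan=[[[0,0,0,0],[0,0,0,0],[0,0,0,0],[0,0,0,0],[0,0,0,0],[0,0,0,0]]], jaw=1)

```text
time_s: 5.85
eef_pos: [0.3919, 0.3595, 0.1371]
eef_rot: [0.001, -0.616, 0.788, -0.0]
wrist_force: [1.2, -1.2, 6.3]
opening: 0.099
grasp_force: 60.5
```

Call:
drive_tool(plan=[[[0,0,-0.03,0],[0,0,-0.06,0],[0,0,-0.09,0],[0,0,-0.12,0],[0,0,-0.15,0],[0,0,-0.18,0],[0,0,-0.21,0],[0,0,-0.24,0],[0,0,-0.27,0],[0,0,-0.3,0],[0,0,-0.3,0]]])

```text
time_s: 6.77
eef_pos: [0.392, 0.3598, 0.2588]
eef_rot: [0.002, -0.616, 0.788, -0.0]
wrist_force: [-0.5, 0.2, -0.7]
opening: 0.098
grasp_force: 59.6
```

```bash
python3 - <<'E'
from h import *
go([.597,-.172,.26],122)
p,d,w=load("top",0)
# cup: white above board
U,V=np.meshgrid(np.arange(512),np.arange(384));H=cv2.cvtColor(p,cv2.COLOR_RGB2HSV)
m=(U>315)&(U<350)&(V>165)&(V<200)&(H[...,1]<60)&(H[...,2]>90)&(w[...,2]>.03)
c=np.array([.572,-.1255]);a=np.radians(31.9);q=w[m][:,:2]-c
bx=q@[np.cos(a),np.sin(a)];by=q@[-np.sin(a),np.cos(a)]
print("cup on board x",bx.min(),bx.max(),"y",by.min(),by.max(),"zmax",np.percentile(w[m][:,2],95))
E
```

```text
from [0.392  0.3598 0.2588] yaw 166.0 -> [1.1663, -0.8185, -0.004] 0.2445 | F [-0.5  0.2 -0.7] open 0.098 t 6.77
cup on board x -0.017663333994804662 0.03842178960473367 y 0.017824410768525815 0.09519503882771728 zmax 0.06635688370976407
```

Call:
drive_tool(plan=[[[0.02,-0.015,-0.04,0.02],[0.07,-0.05,-0.09,0.04],[0.13,-0.09,-0.13,0.06],[0.2,-0.14,-0.16,0.08],[0.27,-0.19,-0.16,0.1],[0.34,-0.24,-0.16,0.12],[0.41,-0.29,-0.16,0.14],[0.48,-0.34,-0.16,0.16],[0.55,-0.39,-0.16,0.18],[0.61,-0.43,-0.16,0.2],[0.66,-0.46,-0.16,0.22],[0.68,-0.475,-0.16,0.23]]])

```text
time_s: 7.77
eef_pos: [0.5098, 0.0463, 0.3189]
eef_rot: [-0.001, -0.295, 0.956, -0.0]
wrist_force: [1.0, 0.3, -0.8]
opening: 0.096
grasp_force: 59.6
```

```bash
python3 - <<'E'
from h import *
go([.597,-.172,.32],122)
E
```

```text
from [0.5098 0.0463 0.3189] yaw 124.3 -> [0.1271, -0.5737, -0.0025] 0.0126 | F [ 1.   0.3 -0.8] open 0.096 t 7.77
```

Call:
drive_tool(plan=[[[0.015,-0.07,0,0],[0.03,-0.14,0,0.003],[0.045,-0.21,0,0.006],[0.06,-0.28,0,0.01],[0.075,-0.35,0,0.0125],[0.09,-0.42,0,0.0125],[0.105,-0.48,0,0.0125],[0.118,-0.53,0.03,0.0125],[0.125,-0.56,0.08,0.0125],[0.127,-0.574,0.15,0.0125],[0.127,-0.574,0.23,0.0125],[0.127,-0.574,0.31,0.0125]]])

```text
time_s: 8.77
eef_pos: [0.5982, -0.1685, 0.1941]
eef_rot: [0.0, -0.279, 0.96, 0.0]
wrist_force: [0.6, 0.4, -1.2]
opening: 0.094
grasp_force: 59.6
```

Call:
drive_tool(plan=[[[0,0,0.08,0],[0,0,0.15,0],[0,0,0.19,0],[0,0,0.21,0],[0,0,0.21,0],[0,0,0.21,0]]])

```text
time_s: 9.27
eef_pos: [0.5984, -0.1684, 0.1119]
eef_rot: [0.0, -0.279, 0.96, -0.0]
wrist_force: [0.8, 0.6, -0.8]
opening: 0.1
grasp_force: 59.6
```

```bash
python3 - <<'E'
from h import *
go([.597,-.172,.092],122)
snap("side",4)
f=lambda a:np.round(a,4).tolist()
p,d,w=load("side",4)
X=ctrl.get_obs()["eef_pos"];uv=proj("side",[X,X-[0,0,.085],X-[0,0,.03]]).astype(int);print(uv)
u,v=uv[1];cv2.imwrite("pics/s4.png",cv2.resize(p[v-60:v+30,u-50:u+50,::-1],None,fx=6,fy=6,interpolation=cv2.INTER_CUBIC))
E
```

```text
from [ 0.5984 -0.1684  0.1119] yaw 122.4 -> [0.0077, -0.0058, 0.0497] 0.0022 | F [ 0.8  0.6 -0.8] open 0.1 t 9.27
[[286 165]
 [285 187]
 [286 173]]
```

View pics/s4.png

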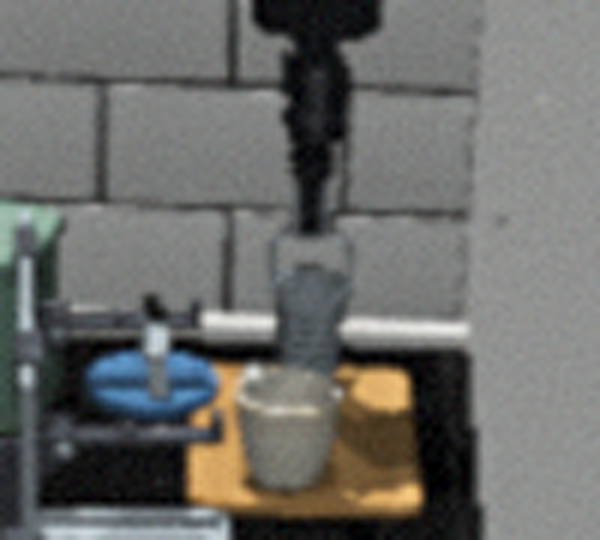

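Call:
drive_tool(plan=[[[0,0,0.02,0],[0,0,0.035,0],[0,0,0.042,0],[0,0,0.046,0],[0,0,0.048,0],[0,0,0.048,0],[0,0,0.048,0]]])

```text
time_s: 9.9
eef_pos: [0.5997, -0.1696, 0.0959]
eef_rot: [0.002, -0.279, 0.96, -0.002]
wrist_force: [-3.8, 1.2, 16.8]
opening: 0.095
grasp_force: 61.8
```

Call:
drive_tool(plan=[[[0,0,-0.01,0],[0,0,-0.01,0],[0,0,-0.01,0]]])

```text
time_s: 10.15
eef_pos: [0.5979, -0.1686, 0.0963]
eef_rot: [0.0, -0.279, 0.96, -0.0]
wrist_force: [0.4, 0.4, -1.6]
opening: 0.094
grasp_force: 59.6
```

Call:
drive_tool(plan=[[[0,0,0,0],[0,0,0,0],[0,0,0,0],[0,0,0,0]]], jaw=0.6)

```text
time_s: 10.48
eef_pos: [0.5979, -0.1686, 0.096]
eef_rot: [-0.0, -0.279, 0.96, 0.0]
wrist_force: [-0.3, -0.2, -0.5]
opening: 0.405
grasp_force: 0.0
```

Call:
drive_tool(plan=[[[0,0,-0.05,0],[0,0,-0.11,0],[0,0,-0.18,0],[0,0,-0.22,0.04],[0,0,-0.24,0.08],[0,0,-0.24,0.12],[0,0,-0.24,0.16],[0,0,-0.24,0.2],[0,0,-0.24,0.24],[0,0,-0.24,0.28],[0,0,-0.24,0.32],[0,0,-0.24,0.36]]], jaw=0)

```text
time_s: 11.48
eef_pos: [0.5979, -0.1686, 0.1922]
eef_rot: [-0.0, 0.279, 0.96, 0.0]
wrist_force: [0.7, 0.2, -0.5]
opening: 0.994
grasp_force: 0.0
```

```bash
python3 - <<'E'
from h import *
go([.5995,-.1694,.12],32)
p,d,w=snap("side",5)
X=np.array([.5995,-.1694,.0])
u,v=proj("side",[X+[0,0,.06]]).astype(int)[0];print(u,v)
k=(np.hypot(w[...,0]-X[0],w[...,1]-X[1])<.04)&(w[...,2]>.085)&(w[...,2]<.125);q=w[k];print(len(q),q.mean(0) if len(q) else 0, np.percentile(q[:,2],95) if len(q) else 0)
p2,d2,w2=snap("top",5)
k=(np.hypot(w2[...,0]-X[0],w2[...,1]-X[1])<.04)&(w2[...,2]>.04)&(w2[...,2]<.125);print(k.sum(),w2[k].mean(0) if k.any() else 0)
E
```

```text
from [ 0.5979 -0.1686  0.1922] yaw 57.6 -> [-0.0044, 0.0004, 0.1804] 0.1419 | F [ 0.7  0.2 -0.5] open 0.994 t 11.48
285 179
38 [ 0.59768307 -0.16688242  0.10170358] 0.1118866473009032
0 0
```

Call:
drive_tool(plan=[[[0,0,0.02,0.04],[0,0,0.04,0.08],[0,0,0.06,0.12],[0,0,0.08,0.142],[0,0,0.1,0.142],[0,0,0.16,0.142],[0,0,0.22,0.142],[0,0,0.28,0.142],[0,0,0.32,0.142],[0,0,0.345,0.142],[0,0,0.352,0.142],[0,0,0.352,0.142]]])

```text
time_s: 12.58
eef_pos: [0.5977, -0.1685, 0.0509]
eef_rot: [-0.001, 0.481, 0.877, -0.0]
wrist_force: [0.4, -0.1, 0.6]
opening: 1.001
grasp_force: 0.0
```

```bash
python3 - <<'E'
from h import *
go([.598,-.1685,.0505],32)
E
```

```text
from [ 0.5977 -0.1685  0.0509] yaw 32.5 -> [-0.0004, 0.0006, 0.0011] 0.0027 | F [ 0.4 -0.1  0.6] open 1.001 t 12.58
```

Call:
drive_tool(plan=[[[0,0,0,0],[0,0,0,0],[0,0,0,0],[0,0,0,0],[0,0,0,0],[0,0,0,0]]], jaw=1)

```text
time_s: 13.08
eef_pos: [0.5989, -0.1693, 0.0533]
eef_rot: [0.001, 0.482, 0.876, -0.0]
wrist_force: [-1.2, 0.0, 5.8]
opening: 0.564
grasp_force: 60.7
```

Call:
drive_tool(plan=[[[0,0,-0.03,0],[0,0,-0.08,0],[0,0,-0.14,0],[0,0,-0.2,0],[0,0,-0.26,0],[0,0,-0.32,0],[0,0,-0.35,0],[0,0,-0.36,0],[0,0,-0.36,0],[0,0,-0.36,0]]])

```text
time_s: 13.92
eef_pos: [0.5973, -0.1683, 0.1943]
eef_rot: [-0.001, 0.482, 0.876, -0.0]
wrist_force: [-0.5, 0.8, -2.4]
opening: 0.566
grasp_force: 61.9
```

```bash
python3 - <<'E'
from h import *
go(S(-.17,.0705,.20),-52.7)
go(S(-.20,-.07,.20),-52.7)
p,d,w=snap("side",6)
X=ctrl.get_obs()["eef_pos"];u,v=proj("side",[X]).astype(int)[0];print(u,v)
cv2.imwrite("pics/s6.png",cv2.resize(p[v-45:v+45,u-50:u+50,::-1],None,fx=6,fy=6,interpolation=cv2.INTER_CUBIC))
E
```

```text
from [ 0.5973 -0.1683  0.1943] yaw 32.3 -> [0.8439, -0.0801, -0.0129] 0.4725 | F [-0.5  0.8 -2.4] open 0.566 t 13.92
from [ 0.5973 -0.1683  0.1943] yaw 32.3 -> [0.4875, -0.1245, -0.0133] 0.4725 | F [-0.5  0.8 -2.4] open 0.566 t 13.92
287 143
```

View pics/s6.png

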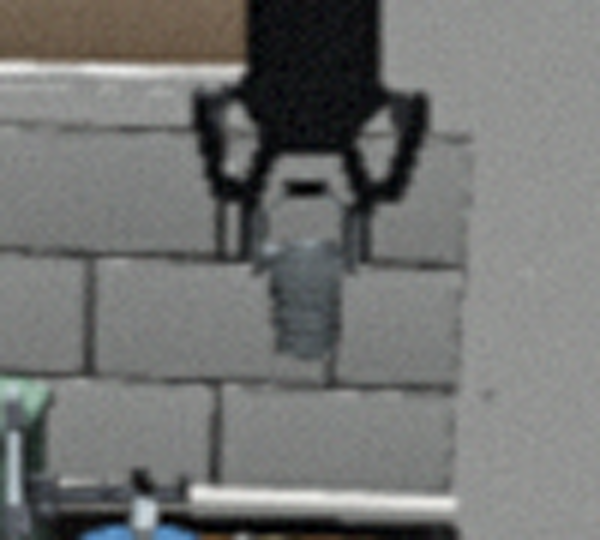

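Call:
drive_tool(plan=[[[0.03,-0.01,-0.013,0.02],[0.08,-0.02,-0.013,0.06],[0.14,-0.04,-0.013,0.1],[0.2,-0.055,-0.013,0.14],[0.26,-0.07,-0.013,0.18],[0.32,-0.085,-0.013,0.22],[0.38,-0.1,-0.013,0.26],[0.44,-0.115,-0.013,0.3],[0.5,-0.123,-0.013,0.34],[0.56,-0.118,-0.013,0.38],[0.62,-0.11,-0.013,0.42],[0.68,-0.1,-0.013,0.45]]])

```text
time_s: 14.97
eef_pos: [0.4169, 0.0407, 0.1991]
eef_rot: [-0.001, 0.937, 0.35, -0.001]
wrist_force: [-0.5, 0.2, -1.3]
opening: 0.567
grasp_force: 62.0
```

```bash
python3 - <<'E'
from h import *
go(S(-.17,.0705,.12),-52.6)
o=ctrl.get_obs();print(toS(o["eef_pos"]))
E
```

```text
from [0.4169 0.0407 0.1991] yaw -49.1 -> [0.0457, -0.1556, 0.1981] 0.0197 | F [-0.5  0.2 -1.3] open 0.567 t 14.97
[-0.18412183  0.00703753]
```

Call:
drive_tool(plan=[[[0.01,-0.03,0.03,0.01],[0.02,-0.08,0.08,0.0197],[0.035,-0.12,0.13,0.0197],[0.043,-0.145,0.17,0.0197],[0.0457,-0.1556,0.195,0.0197],[0.0457,-0.1556,0.198,0.0197],[0.0457,-0.1556,0.198,0.0197],[0.0457,-0.1556,0.198,0.0197]]])

```text
time_s: 15.63
eef_pos: [0.392, 0.098, 0.122]
eef_rot: [0.0, 0.946, 0.324, 0.0]
wrist_force: [0.3, 0.1, -1.2]
opening: 0.566
grasp_force: 62.1
```

```bash
python3 - <<'E'
from h import *
f=lambda a:np.round(a,4).tolist()
o=ctrl.get_obs();print(toS(o["eef_pos"]))
p,d,w=snap("side",7);L=toS(w[...,:2])
go(S(-.070,.0705,.12),-52.6)
# bail grip black pixels of held basket & hook tip seen from the side
k=(abs(L[...,0]+.17)<.03)&(abs(L[...,1]-.07)<.02)&(w[...,2]>.09)&(w[...,2]<.19)
q=w[k];l=L[k]
for z in range(110,190,8):
    j=(q[:,2]*1e3>=z)&(q[:,2]*1e3<z+8)
    if j.sum():print(z,j.sum(),"x",f(l[j,0].mean()),"y",f([l[j,1].min(),l[j,1].max()]),"c",int(p[k][j].mean()))
X=o["eef_pos"];u,v=proj("side",[X]).astype(int)[0]
cv2.imwrite("pics/s7.png",cv2.resize(p[v-45:v+45,u-50:u+50,::-1],None,fx=6,fy=6,interpolation=cv2.INTER_CUBIC))
E
```

```text
[-0.16914918  0.06767438]
from [0.3924 0.098  0.1223] yaw -52.2 -> [0.2474, -0.0057, 0.006] 0.002 | F [-0.2  0.6 -0.9] open 0.569 t 15.68
110 31 x -0.1636 y [0.0708, 0.0885] c 79
118 21 x -0.162 y [0.0527, 0.0874] c 71
126 22 x -0.1593 y [0.0506, 0.0895] c 86
134 30 x -0.1631 y [0.0533, 0.0875] c 93
166 2 x -0.1704 y [0.0802, 0.0872] c 31
```

View pics/s7.png

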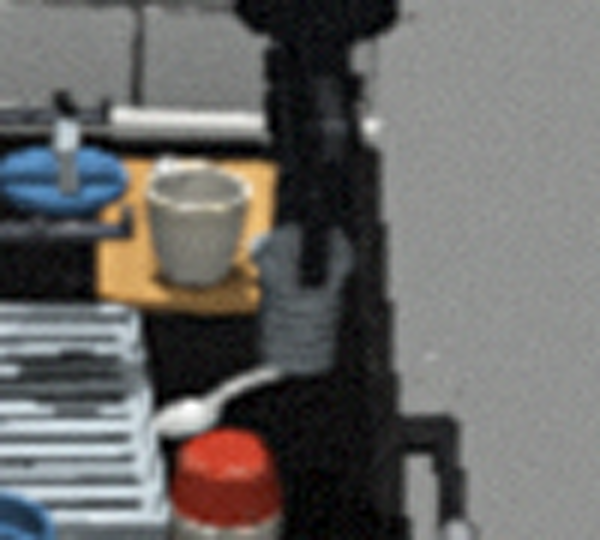

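Call:
drive_tool(plan=[[[0.01,-0.0057,0.004,0],[0.04,-0.0057,0.006,0],[0.07,-0.0057,0.006,0],[0.1,-0.0057,0.006,0],[0.13,-0.0057,0.006,0],[0.16,-0.0057,0.006,0],[0.19,-0.0057,0.006,0],[0.215,-0.0057,0.006,0],[0.235,-0.0057,0.006,0],[0.247,-0.0057,0.006,0],[0.247,-0.0057,0.006,0],[0.247,-0.0057,0.006,0]]])

```text
time_s: 16.68
eef_pos: [0.4678, 0.1609, 0.119]
eef_rot: [0.0, 0.946, 0.324, -0.0]
wrist_force: [-0.1, 0.4, -1.2]
opening: 0.564
grasp_force: 62.1
```

```bash
python3 - <<'E'
from h import *
f=lambda a:np.round(a,4).tolist()
o=ctrl.get_obs();print(toS(o["eef_pos"]))
go(S(-.070,.0705,.103),-52.6)
E
```

```text
[-0.07082351  0.07176473]
from [0.4678 0.1609 0.119 ] yaw -52.2 -> [0.002, 0.0032, 0.04] 0.0023 | F [-0.1  0.4 -1.2] open 0.564 t 16.68
```

Clean insertion. Lower gently until the bail bears.

Call:
drive_tool(plan=[[[0,0.003,0.01,0.002],[0,0.003,0.02,0.002],[0,0.003,0.03,0.002],[0,0.003,0.036,0.002],[0,0.003,0.04,0.002],[0,0.003,0.043,0.002],[0,0.003,0.043,0.002],[0,0.003,0.043,0.002]]])

```text
time_s: 17.35
eef_pos: [0.4687, 0.16, 0.1019]
eef_rot: [0.0, 0.947, 0.321, -0.0]
wrist_force: [-0.5, 0.5, -1.0]
opening: 0.567
grasp_force: 62.1
```

Call:
drive_tool(plan=[[[0,0,0.002,0],[0,0,0.004,0],[0,0,0.006,0],[0,0,0.006,0]]])

```text
time_s: 17.68
eef_pos: [0.4689, 0.16, 0.0999]
eef_rot: [0.0, 0.947, 0.321, 0.0]
wrist_force: [-1.0, -0.5, 2.5]
opening: 0.561
grasp_force: 62.1
```

Call:
drive_tool(plan=[[[0,0,0,0],[0,0,0,0],[0,0,0,0],[0,0,0,0]]], jaw=0.2)

```text
time_s: 18.02
eef_pos: [0.4686, 0.16, 0.0995]
eef_rot: [-0.0, 0.947, 0.321, -0.0]
wrist_force: [-1.4, 0.4, 1.0]
opening: 0.799
grasp_force: 0.0
```

Call:
drive_tool(plan=[[[0,0,-0.02,0],[0,0,-0.05,0],[0,0,-0.09,0],[0,0,-0.14,0],[0,0,-0.2,0],[0,0,-0.26,0],[0,0,-0.3,0],[0,0,-0.3,0]]])

```text
time_s: 18.68
eef_pos: [0.4711, 0.1603, 0.2242]
eef_rot: [0.001, 0.947, 0.321, 0.004]
wrist_force: [-0.3, 0.4, 0.3]
opening: 0.8
grasp_force: 0.0
```

```bash
python3 - <<'E'
from h import *
p,d,w=snap("side",8)
go(S(-.067,-.068,.22),-52.6)
u,v=proj("side",[S(-.07,.0705,.1)]).astype(int)[0]
u2,v2=proj("side",[S(-.067,-.065,.125)]).astype(int)[0];print(u,v,u2,v2)
cv2.imwrite("pics/s8.png",cv2.resize(p[v-50:v+40,u-40:u+60,::-1],None,fx=6,fy=6,interpolation=cv2.INTER_CUBIC))
E
```

```text
from [0.4701 0.1601 0.222 ] yaw -52.6 -> [0.0052, 0.3445, 0.0058] 0.0002 | F [0.7 0.3 0.4] open 0.804 t 18.73
265 214 261 186
```

View pics/s8.png

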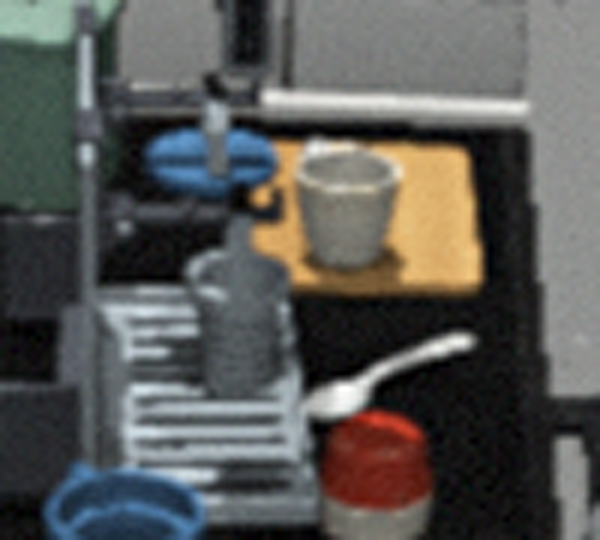

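```bash
python3 - <<'E'
from h import *
from scipy.optimize import least_squares
def fit(q):
    r=least_squares(lambda s:np.hypot(q[:,0]-s[0],q[:,1]-s[1])-s[2],[*q.mean(0),.03],loss="soft_l1",f_scale=.001);return np.round(r.x,4)
p,d,w=load("top",0);L=toS(w[...,:2])
k=(w[...,2]>.104)&(w[...,2]<.123)&(np.hypot(L[...,0]+.066,L[...,1]+.063)<.04)
# disc edge: cast blue-mask contour onto disc top plane
H=cv2.cvtColor(p,cv2.COLOR_RGB2HSV);b=((H[...,0]>98)&(H[...,0]<118)&(H[...,1]>100)&(np.hypot(L[...,0]+.066,L[...,1]+.063)<.06)&(w[...,2]>.1)).astype(np.uint8)
hull=cv2.convexHull(cv2.findContours(b,0,1)[0][0][:,0]) if 1 else 0
c=max(cv2.findContours(b,0,1)[0],key=cv2.contourArea)[:,0]
q=np.array([ray("top",u,v,.113) for u,v in cv2.convexHull(c)[:,0]]);print("lid S",fit(toS(q)),"depth mean",L[k].mean(0))
for n in("top","side"):
    p,d,w=snap(n,9)
    c0=np.array([.391,.3582]);H=cv2.cvtColor(p,cv2.COLOR_RGB2HSV)
    r=np.hypot(w[...,0]-c0[0],w[...,1]-c0[1])
    k=(abs(w[...,2]-.117)<.005)&(r<.04)&(r>.02);print(n,"lip",k.sum(),fit(w[k][:,:2]),"z",np.median(w[k][:,2]))
    # neck sides
    k=(w[...,2]>.095)&(w[...,2]<.112)&(r<.045)&(r>.024)&(H[...,1]>90);print(" neck",k.sum(),fit(w[k][:,:2]) if k.sum()>8 else 0)
go(S(-.066,-.0645,.14),-52.6)
E
```

```text
lid S [-0.0654 -0.0639  0.033 ] depth mean [-0.06729037 -0.06091445]
top lip 68 [0.3906 0.3583 0.0294] z 0.11450356376610699
 neck 115 [0.3899 0.3569 0.0284]
side lip 109 [0.3922 0.3588 0.0298] z 0.11414854823353197
 neck 297 [0.3914 0.3596 0.0297]
from [0.4682 0.1599 0.219 ] yaw -52.6 -> [0.0118, 0.3382, 0.1975] 0.0002 | F [0.4 0.4 0.1] open 0.8 t 18.83
```

Call:
drive_tool(plan=[[[0.01,0.06,0,0],[0.012,0.15,0,0],[0.012,0.24,0,0],[0.012,0.31,0,0],[0.012,0.338,0,0],[0.012,0.338,0.04,0],[0.012,0.338,0.1,0],[0.012,0.338,0.16,0],[0.012,0.338,0.195,0],[0.012,0.338,0.1975,0]]], jaw=0)

```text
time_s: 19.67
eef_pos: [0.5508, 0.0563, 0.1355]
eef_rot: [-0.002, 0.947, 0.321, -0.004]
wrist_force: [-0.6, 0.4, -0.5]
opening: 1.004
grasp_force: 0.0
```

Call:
drive_tool(plan=[[[0,0,0.03,0],[0,0,0.06,0],[0,0,0.085,0],[0,0,0.1,0],[0,0,0.106,0],[0,0,0.106,0],[0,0,0.106,0]]])

```text
time_s: 20.25
eef_pos: [0.5549, 0.0555, 0.0984]
eef_rot: [0.0, 0.947, 0.321, 0.0]
wrist_force: [0.5, 0.5, 0.0]
opening: 1.003
grasp_force: 0.0
```

```bash
python3 - <<'E'
from h import *
go(S(-.066,-.0645,.0965),-52.6)
print(toS(ctrl.get_obs()["eef_pos"]))
E
```

```text
from [0.5549 0.0555 0.0984] yaw -52.6 -> [-0.0017, -0.0009, 0.0047] 0.0002 | F [0.5 0.5 0. ] open 1.003 t 20.25
[-0.06531216 -0.06485666]
```

Call:
drive_tool(plan=[[[0,0,0.008,0],[0,0,0.014,0],[0,0,0.0185,0],[0,0,0.0185,0]]])

```text
time_s: 20.58
eef_pos: [0.5544, 0.0556, 0.0904]
eef_rot: [-0.0, 0.947, 0.321, -0.0]
wrist_force: [-0.1, -0.5, -0.3]
opening: 1.0
grasp_force: 0.0
```

Call:
drive_tool(plan=[[[0,0,0,0],[0,0,0,0],[0,0,0,0],[0,0,0,0],[0,0,0,0]]], jaw=1)

```text
time_s: 21.0
eef_pos: [0.5552, 0.0557, 0.0917]
eef_rot: [0.0, 0.947, 0.321, 0.001]
wrist_force: [-1.4, 1.1, 4.9]
opening: 0.773
grasp_force: 65.3
```

```bash
python3 - <<'E'
from h import *
go(S(-.066,-.0645,.107),-52.6)
print(toS(ctrl.get_obs()["eef_pos"]))
E
```

```text
from [0.5552 0.0557 0.0917] yaw -52.6 -> [-0.0024, -0.001, -0.0384] 0.0003 | F [-1.4  1.1  4.9] open 0.773 t 21.0
[-0.06503882 -0.06488855]
```

Call:
drive_tool(plan=[[[0,0,-0.01,0],[0,0,-0.02,0],[0,0,-0.03,0],[0,0,-0.042,0],[0,0,-0.045,0],[0,0,-0.045,0],[0,0,-0.045,0]]])

```text
time_s: 21.58
eef_pos: [0.5547, 0.0555, 0.1088]
eef_rot: [0.0, 0.947, 0.321, 0.0]
wrist_force: [0.2, 0.2, -1.4]
opening: 0.775
grasp_force: 66.6
```

```bash
python3 - <<'E'
from h import *
o=ctrl.get_obs();print(o["eef_pos"],o["wrist_force"],o["opening"],o["grasp_force"])
p,d,w=snap("side",10);L=toS(w[...,:2]);H=cv2.cvtColor(p,cv2.COLOR_RGB2HSV)
k=(H[...,0]>98)&(H[...,0]<118)&(H[...,1]>100)&(np.hypot(L[...,0]+.066,L[...,1]+.064)<.045)&(w[...,2]>.08)
q=np.c_[L[k],w[k][:,2]];t=q[q[:,2]>np.median(q[:,2])-.004]
A=np.c_[t[:,:2]+[.066,.064],np.ones(len(t))];print(len(t),np.linalg.lstsq(A,t[:,2],rcond=None)[0])
E
```

```text
[0.55467608 0.05552981 0.1087702 ] [ 0.17119561  0.22787635 -1.36934642] 0.7749805781920484 66.6237635537982
105 [-0.21314883 -1.70924953  0.37399297]
```

Call:
drive_tool(plan=[[[-0.02,0,0,0],[-0.06,0,0,0],[-0.1,0,0,0],[-0.15,0,0,0],[-0.2,0,0,0],[-0.25,0,0,0],[-0.29,0,-0.02,0],[-0.3,0,-0.07,0],[-0.3,0,-0.13,0],[-0.3,0,-0.19,0],[-0.3,0,-0.23,0],[-0.3,0,-0.24,0]]])

```text
time_s: 22.63
eef_pos: [0.4606, -0.0181, 0.2076]
eef_rot: [0.002, 0.947, 0.321, 0.002]
wrist_force: [1.1, -0.3, -1.1]
opening: 0.773
grasp_force: 67.0
```

```bash
python3 - <<'E'
from h import *
go([.3914,.3586,.19],-52.6)
E
```

```text
from [ 0.4606 -0.0181  0.2076] yaw -52.6 -> [0.4349, -0.8532, 0.0416] 0.0001 | F [ 1.1 -0.3 -1.1] open 0.773 t 22.63
```

Call:
drive_tool(plan=[[[0.015,-0.03,0,0],[0.05,-0.1,0,0],[0.09,-0.18,0,0],[0.135,-0.265,0,0],[0.18,-0.355,0,0],[0.225,-0.445,0,0],[0.27,-0.535,0,0],[0.315,-0.62,0,0],[0.355,-0.7,0,0],[0.395,-0.775,0.01,0],[0.42,-0.825,0.03,0],[0.435,-0.853,0.042,0]]])

```text
time_s: 23.63
eef_pos: [0.3882, 0.3611, 0.1859]
eef_rot: [-0.0, 0.947, 0.322, -0.001]
wrist_force: [-1.3, 0.2, -1.1]
opening: 0.772
grasp_force: 67.0
```

Call:
drive_tool(plan=[[[0,0,0.05,0],[0,0,0.1,0],[0,0,0.13,0],[0,0,0.14,0],[0,0,0.14,0],[0,0,0.14,0]]])

```text
time_s: 24.13
eef_pos: [0.3906, 0.3589, 0.1322]
eef_rot: [0.0, 0.947, 0.321, 0.0]
wrist_force: [0.9, 0.4, -1.0]
opening: 0.769
grasp_force: 67.0
```

```bash
python3 - <<'E'
from h import *
from scipy.optimize import least_squares
go([.3914,.3586,.12],-52.6)
p,d,w=snap("side",11);H=cv2.cvtColor(p,cv2.COLOR_RGB2HSV)
X=ctrl.get_obs()["eef_pos"];r=np.hypot(w[...,0]-X[0],w[...,1]-X[1])
k=(H[...,0]>98)&(H[...,0]<118)&(H[...,1]>90)&(r<.045)&(w[...,2]>.07)
q=w[k]
for z in range(86,150,6):
    t=q[(q[:,2]*1e3>=z)&(q[:,2]*1e3<z+6)]
    if len(t)>6:
        s=least_squares(lambda s:np.hypot(t[:,0]-s[0],t[:,1]-s[1])-s[2],[*X[:2],.03],loss="soft_l1",f_scale=.001).x
        print(z,len(t),np.round(t.mean(0),4),"circ",np.round(s,4))
E
```

```text
from [0.3906 0.3589 0.1322] yaw -52.6 -> [0.0012, 0.0019, 0.0305] -0.0 | F [ 0.9  0.4 -1. ] open 0.769 t 24.13
86 86 [0.3797 0.3725 0.0885] circ [0.3917 0.3589 0.0311]
92 87 [0.3882 0.3648 0.095 ] circ [0.3896 0.3622 0.0274]
98 109 [0.3889 0.3635 0.101 ] circ [0.3902 0.3608 0.0286]
104 81 [0.3853 0.3673 0.107 ] circ [0.392  0.3594 0.0298]
110 100 [0.3872 0.3691 0.1132] circ [0.3922 0.3596 0.0294]
146 20 [0.3863 0.3858 0.1501] circ [0.3927 0.3607 0.0337]
```

Call:
drive_tool(plan=[[[0,0.002,0.015,0],[0,0.002,0.03,0],[0,0.002,0.04,0],[0,0.002,0.048,0],[0,0.002,0.056,0],[0,0.002,0.062,0],[0,0.002,0.068,0],[0,0.002,0.068,0]]])

```text
time_s: 24.85
eef_pos: [0.3903, 0.3585, 0.1041]
eef_rot: [0.0, 0.947, 0.321, -0.0]
wrist_force: [-0.2, -0.3, -1.7]
opening: 0.772
grasp_force: 67.0
```

Call:
drive_tool(plan=[[[0,0,0.003,0],[0,0,0.006,0],[0,0,0.009,0],[0,0,0.011,0],[0,0,0.012,0],[0,0,0.012,0]]])

```text
time_s: 25.35
eef_pos: [0.3908, 0.3587, 0.1004]
eef_rot: [0.0, 0.947, 0.321, 0.0]
wrist_force: [-2.4, -1.7, 3.6]
opening: 0.774
grasp_force: 67.6
```

Call:
drive_tool(plan=[[[0,0,0,0],[0,0,0,0],[0,0,0,0],[0,0,0,0]]], jaw=0)

```text
time_s: 25.68
eef_pos: [0.3906, 0.3587, 0.0998]
eef_rot: [-0.0, 0.947, 0.321, -0.0]
wrist_force: [-0.2, -0.8, 0.4]
opening: 1.003
grasp_force: 0.0
```

Call:
drive_tool(plan=[[[0,0,-0.02,0],[0,0,-0.06,0],[0,0,-0.12,0],[0,0,-0.19,0],[0,0,-0.26,0],[0,0,-0.32,0],[0,0,-0.34,0],[0,0,-0.34,0]]])

```text
time_s: 26.35
eef_pos: [0.392, 0.3595, 0.2389]
eef_rot: [-0.001, 0.947, 0.321, 0.003]
wrist_force: [0.2, 0.3, -0.3]
opening: 0.996
grasp_force: 0.0
```

```bash
python3 - <<'E'
from h import *
from scipy.optimize import least_squares
go(S(-.086,-.0648,.235),-52.6)
c=np.array([.3914,.3586])
for n in("side","top"):
    p,d,w=snap(n,12);H=cv2.cvtColor(p,cv2.COLOR_RGB2HSV);r=np.hypot(w[...,0]-c[0],w[...,1]-c[1])
    k=(H[...,0]>98)&(H[...,0]<118)&(H[...,1]>90)&(r<.04)&(w[...,2]>.112)&(w[...,2]<.135);q=w[k]
    A=np.c_[q[:,:2]-c,np.ones(len(q))];s=np.linalg.lstsq(A,q[:,2],rcond=None)[0]
    b=(k*255).astype(np.uint8);u=max(cv2.findContours(b,0,1)[0],key=cv2.contourArea)[:,0];h=cv2.convexHull(u)[:,0]
    e=np.array([ray(n,*x,.122) for x in h]);f=least_squares(lambda s:np.hypot(e[:,0]-s[0],e[:,1]-s[1])-s[2],[*c,.03],loss="soft_l1",f_scale=.001).x
    g=w[(r<.03)&(w[...,2]>.14)&(w[...,2]<.2)]
    print(n,len(q),"plane",np.round(s,3),"z pct",np.round(np.percentile(q[:,2],[10,50,90]),4),"disc",np.round(f,4),"grip top",len(g),np.round(np.percentile(g[:,2],95),4) if len(g) else 0)
    k=(abs(w[...,2]-.075)<.02)&(H[...,1]>90)&(H[...,0]>98)&(H[...,0]<118)&(r<.07);print(" belly",w[k].mean(0))
E
```

```text
from [0.392  0.3595 0.2389] yaw -52.6 -> [-0.1903, 0.8508, 0.0093] 0.0002 | F [ 0.2  0.3 -0.3] open 0.996 t 26.35
side 343 plane [ 0.038 -0.04   0.122] z pct [0.1188 0.1225 0.124 ] disc [0.3888 0.3662 0.0363] grip top 75 0.1662
 belly [0.37587103 0.38351233 0.07494379]
top 104 plane [0.    0.012 0.122] z pct [0.118  0.1221 0.1253] disc [0.3909 0.3553 0.03  ] grip top 9 0.1538
 belly [0.38924044 0.33411204 0.07467688]
```

```bash
python3 - <<'E'
from h import *
p,d,w=load("top",12);L=toS(w[...,:2])
for y0 in(-.064,.07):
    k=(abs(L[...,1]-y0)<.016)&(L[...,0]>-.1)&(L[...,0]<-.02)&(w[...,2]>.12)&(w[...,2]<.2);l=L[k];z=w[k][:,2]
    for a in(-100,-90,-80,-60,-40):
        j=(l[:,0]*1e3>=a)&(l[:,0]*1e3<a+20)
        if j.any():print(y0,a,j.sum(),np.round([np.median(z[j]),l[j,1].mean(),l[j,0].min()],4))
E
```

```text
-0.064 -100 18 [ 0.1527 -0.0617 -0.0902]
-0.064 -90 31 [ 0.149  -0.0621 -0.0894]
-0.064 -80 30 [ 0.1481 -0.0622 -0.08  ]
-0.064 -60 32 [ 0.1489 -0.0623 -0.0589]
-0.064 -40 33 [ 0.1476 -0.0625 -0.0388]
0.07 -100 17 [ 0.1518  0.0721 -0.0911]
0.07 -90 45 [ 0.1535  0.0713 -0.0899]
0.07 -80 55 [ 0.1532  0.0709 -0.0796]
0.07 -60 31 [ 0.1477  0.0716 -0.0598]
0.07 -40 33 [ 0.1475  0.0712 -0.0395]
```

Call:
drive_tool(plan=[[[-0.01,0.03,0,0],[-0.03,0.1,0,0],[-0.05,0.19,0,0],[-0.07,0.28,0,0],[-0.09,0.37,0,0],[-0.11,0.46,0,0],[-0.13,0.55,0,0],[-0.15,0.64,0,0],[-0.17,0.73,0,0],[-0.185,0.81,0,0],[-0.19,0.845,0,0],[-0.19,0.851,0,0]]], jaw=0.5)

```text
time_s: 27.45
eef_pos: [0.5372, 0.039, 0.234]
eef_rot: [-0.0, 0.948, 0.319, -0.001]
wrist_force: [0.3, 0.0, 0.2]
opening: 0.498
grasp_force: 0.0
```

```bash
python3 - <<'E'
from h import *
go(S(-.085,-.0648,.126),-52.6);print(toS(ctrl.get_obs()["eef_pos"]))
E
```

```text
from [0.5372 0.039  0.234 ] yaw -52.8 -> [0.0118, -0.0057, 0.27] -0.0011 | F [0.3 0.  0.2] open 0.498 t 27.45
[-0.08943873 -0.06723569]
```

Call:
drive_tool(plan=[[[0,0,0,0],[0,0,0.05,0],[0,0,0.1,0],[0,0,0.13,0],[0,0,0.13,0],[0,0,0.13,0]]])

```text
time_s: 27.95
eef_pos: [0.5362, 0.0433, 0.1833]
eef_rot: [-0.001, 0.947, 0.322, -0.001]
wrist_force: [0.6, -0.6, -0.4]
opening: 0.499
grasp_force: 0.0
```

```bash
python3 - <<'E'
from h import *
go(S(-.085,-.0637,.127),-52.6);print(toS(ctrl.get_obs()["eef_pos"]))
E
```

```text
from [0.5362 0.0433 0.1833] yaw -52.5 -> [0.0068, 0.0013, 0.1406] 0.0007 | F [ 0.6 -0.6 -0.4] open 0.499 t 27.95
[-0.08763226 -0.06326912]
```

Call:
drive_tool(plan=[[[0.0068,0.001,0.04,0],[0.0068,0.001,0.09,0],[0.0068,0.001,0.125,0],[0.0068,0.001,0.14,0],[0.0068,0.001,0.14,0],[0.0068,0.001,0.14,0]]])

```text
time_s: 28.45
eef_pos: [0.5402, 0.0437, 0.1289]
eef_rot: [0.0, 0.947, 0.321, 0.001]
wrist_force: [0.3, 0.4, 0.3]
opening: 0.502
grasp_force: 0.0
```

Call:
drive_tool(plan=[[[0,0,0,0],[0,0,0,0],[0,0,0,0],[0,0,0,0],[0,0,0,0]]], jaw=1)

```text
time_s: 28.87
eef_pos: [0.5398, 0.0442, 0.1292]
eef_rot: [-0.0, 0.947, 0.321, 0.001]
wrist_force: [-3.3, 3.0, 4.5]
opening: 0.123
grasp_force: 58.4
```

```bash
python3 - <<'E'
from h import *
go(S(-.085,-.0637,.127),-52.6);a=toS(ctrl.get_obs()["eef_pos"]);z=ctrl.get_obs()["eef_pos"][2];print(a)
dx,dz=-.017-a[0],z+.019-.145;r=np.hypot(dx,dz);t0=np.arctan2(dz,dx);print(r,t0)
for t in np.linspace(t0,np.pi/2,19)[1:]: print(np.round([(dx-r*np.cos(t))/.4,-(r*np.sin(t)-dz)/.4],3).tolist(),end=" ")
E
```

```text
from [0.5398 0.0442 0.1292] yaw -52.6 -> [-0.002, -0.0026, 0.0055] 0.0002 | F [-3.3  3.   4.5] open 0.123 t 28.87
[-0.08421398 -0.06475312]
0.06729041187593489 0.047668314578815416
[0.001, -0.014] [0.004, -0.028] [0.007, -0.042] [0.012, -0.055] [0.018, -0.068] [0.025, -0.081] [0.033, -0.092] [0.042, -0.103] [0.052, -0.114] [0.063, -0.123] [0.074, -0.132] [0.086, -0.139] [0.099, -0.145] [0.112, -0.151] [0.126, -0.155] [0.14, -0.158] [0.154, -0.16] [0.168, -0.16]
```

Call:
drive_tool(plan=[[[0.001,0,-0.015,0],[0.003,0,-0.029,0],[0.006,0,-0.043,0],[0.01,0,-0.057,0],[0.016,0,-0.071,0],[0.0225,0,-0.084,0],[0.03,0,-0.096,0],[0.039,0,-0.108,0],[0.049,0,-0.119,0],[0.06,0,-0.129,0],[0.072,0,-0.138,0],[0.084,0,-0.146,0]]])

```text
time_s: 29.87
eef_pos: [0.5658, 0.0641, 0.1863]
eef_rot: [-0.0, 0.947, 0.321, -0.001]
wrist_force: [-1.9, -0.6, -10.8]
opening: 0.12
grasp_force: 58.4
```

Call:
drive_tool(plan=[[[0.013,0,-0.008,0],[0.027,0,-0.015,0],[0.041,0,-0.02,0],[0.055,0,-0.023,0],[0.069,0,-0.025,0],[0.084,0,-0.026,0],[0.089,0,-0.026,0],[0.094,0,-0.026,0],[0.094,0,-0.026,0]]])

```text
time_s: 30.62
eef_pos: [0.5963, 0.0871, 0.1972]
eef_rot: [-0.0, 0.947, 0.321, -0.0]
wrist_force: [-5.9, -0.5, -5.5]
opening: 0.111
grasp_force: 58.4
```

```bash
python3 - <<'E'
from h import *
o=ctrl.get_obs();print(toS(o["eef_pos"]),o["eef_pos"][2],o["wrist_force"],o["opening"])
E
```

```text
[-0.01321885 -0.06479217] 0.19720607200253565 [-5.8922636  -0.50324087 -5.49177236] 0.11091820211220095
```

Call:
drive_tool(plan=[[[0.005,0,0,0],[0.01,0,0,0],[0.01,0,0,0]]])

```text
time_s: 30.87
eef_pos: [0.5999, 0.09, 0.1972]
eef_rot: [-0.0, 0.947, 0.321, 0.0]
wrist_force: [-4.4, 1.2, -6.4]
opening: 0.108
grasp_force: 60.3
```

Call:
drive_tool(plan=[[[0,0,0,0],[0,0,0,0],[0,0,0,0],[0,0,0,0]]], jaw=0.6)

```text
time_s: 31.2
eef_pos: [0.6008, 0.0891, 0.1984]
eef_rot: [0.001, 0.947, 0.321, 0.002]
wrist_force: [0.3, 0.1, -0.1]
opening: 0.398
grasp_force: 0.0
```

Call:
drive_tool(plan=[[[0,0,-0.03,0],[0,0,-0.08,0],[0,0,-0.15,0],[-0.1,0,-0.2,0],[-0.2,0,-0.2,0],[-0.3,0,-0.2,0],[-0.4,0,-0.2,0],[-0.45,0,-0.2,0],[-0.45,0,-0.2,0],[-0.45,0,-0.2,0]]])

```text
time_s: 32.03
eef_pos: [0.4566, -0.021, 0.2784]
eef_rot: [0.001, 0.947, 0.32, 0.002]
wrist_force: [0.2, 0.2, 1.1]
opening: 0.401
grasp_force: 0.0
```

```bash
python3 - <<'E'
from h import *
R=lambda a:np.round(a,4)
P={n:snap(n,13) for n in("top","side")}
p,d,w=P["top"];L=toS(w[...,:2])
k=(abs(L[...,1]+.062)<.02)&(L[...,0]>-.11)&(L[...,0]<.01)&(w[...,2]>.203)&(w[...,2]<.24);print("folded tip",k.sum(),R(L[k].min(0)) if k.any() else 0,R(L[k].max(0)) if k.any() else 0,R(w[k][:,2].mean()) if k.any() else 0)
k=(abs(L[...,1]+.062)<.02)&(L[...,0]>-.11)&(L[...,0]<-.035)&(w[...,2]>.1);print("left out there",k.sum())
k=(abs(L[...,1]-.071)<.016)&(L[...,0]>-.1)&(L[...,0]<-.04)&(w[...,2]>.135);print("free hook z",R(np.percentile(w[k][:,2],[5,50,95])))
for n in("side","top"):
    w0,w1=load(n,8 if n=="side" else 9)[2],P[n][2]
    for nm,c in(("pot",(.391,.358)),("basket",S(-.07,.07,0)[:2]),("cup",(.56,-.09)),):
        a,b=[x[(np.hypot(x[...,0]-c[0],x[...,1]-c[1])<.055)&(x[...,2]>.03)&(x[...,2]<.1)] for x in(w0,w1)];print(n,nm,len(a),len(b),R(a.mean(0)),R(b.mean(0)))
o=ctrl.get_obs();print(o["eef_pos"],o["time_s"])
E
```

```text
folded tip 25 [-0.0271 -0.0689] [-0.0143 -0.0574] 0.2189
left out there 0
free hook z [0.1448 0.1504 0.159 ]
side pot 955 883 [0.3777 0.3764 0.0784] [0.3742 0.3809 0.0768]
side basket 184 189 [0.4631 0.1693 0.0779] [0.4625 0.1712 0.0778]
side cup 210 203 [ 0.5497 -0.0645  0.0517] [ 0.5496 -0.0652  0.052 ]
top pot 740 611 [0.3879 0.3511 0.078 ] [0.3859 0.3454 0.0765]
top basket 34 44 [0.4552 0.1593 0.0561] [0.4592 0.1584 0.0588]
top cup 190 0 [ 0.5576 -0.073   0.0535] [nan nan nan]
[ 0.45731265 -0.02016917  0.27781709] 32.1333<stdin>:11: RuntimeWarning: Mean of empty slice.
  ret = um.true_divide(
```

```bash
python3 - <<'E'
from h import *
go(S(-.06,-.064,.204),-52.6)
E
```

```text
from [ 0.4573 -0.0202  0.2778] yaw -52.6 -> [0.3218, -0.0043, 0.185] 0.0002 | F [ 0.5 -0.6  0.2] open 0.399 t 32.13
```

Call:
drive_tool(plan=[[[0.03,-0.004,0.02,0],[0.09,-0.004,0.06,0],[0.16,-0.004,0.1,0],[0.23,-0.004,0.14,0],[0.28,-0.004,0.17,0],[0.31,-0.004,0.185,0],[0.322,-0.004,0.185,0],[0.322,-0.004,0.185,0],[0.322,-0.004,0.185,0]]], jaw=1)

```text
time_s: 32.88
eef_pos: [0.558, 0.0597, 0.203]
eef_rot: [0.0, 0.947, 0.321, -0.0]
wrist_force: [-0.3, 0.3, 0.5]
opening: -0.0
grasp_force: 0.0
```

Call:
drive_tool(plan=[[[0.02,0,0,0],[0.04,0,0,0],[0.053,0,0,0],[0.063,0,0,0],[0.073,0,0,0],[0.08,0,0,0],[0.08,0,0,0]]])

```text
time_s: 33.47
eef_pos: [0.5824, 0.0781, 0.2029]
eef_rot: [0.0, 0.947, 0.321, -0.002]
wrist_force: [-5.7, -3.0, 4.5]
opening: -0.001
grasp_force: 3.2
```

```bash
python3 - <<'E'
from h import *
o=ctrl.get_obs();print(toS(o["eef_pos"]),o["eef_pos"][2],o["wrist_force"],o["opening"])
E
```

```text
[-0.02979489 -0.06352628] 0.20288854076530682 [-5.65607905 -3.04320574  4.54963524] -0.0014877668921439934
```

Call:
drive_tool(plan=[[[-0.03,0,0,0],[-0.09,0,-0.02,0],[-0.18,0,-0.06,0],[-0.27,0,-0.1,0],[-0.36,0,-0.14,0],[-0.45,0,-0.18,0],[-0.5,0,-0.2,0],[-0.5,0,-0.2,0],[-0.5,0,-0.2,0]]])

```text
time_s: 34.22
eef_pos: [0.4244, -0.0434, 0.2836]
eef_rot: [0.001, 0.947, 0.32, 0.001]
wrist_force: [0.2, 0.5, -0.1]
opening: -0.003
grasp_force: 0.0
```

```bash
python3 - <<'E'
from h import *
R=lambda a:np.round(a,4)
P={n:snap(n,14) for n in("top","side")}
p,d,w=P["top"];L=toS(w[...,:2])
k=(abs(L[...,1]+.062)<.02)&(L[...,0]>-.11)&(L[...,0]<.01)&(w[...,2]>.203)&(w[...,2]<.24);print("folded tip",k.sum(),R(L[k].min(0)),R(L[k].max(0)),R(w[k][:,2].mean()))
k=(abs(L[...,1]-.071)<.012)&(L[...,0]>-.1)&(L[...,0]<-.04)&(w[...,2]>.135)
for a in(-100,-80,-60):
    j=k&(L[...,0]*1e3>=a)&(L[...,0]*1e3<a+20);print("free hook",a,j.sum(),R(np.median(w[j][:,2])))
# fixed pot contour comparison (belly/spout below .09), basket stillness between two frames
def circ(n,k0):
    p,d,w=load(n,k0);H=cv2.cvtColor(p,cv2.COLOR_RGB2HSV)
    m=(H[...,0]>98)&(H[...,0]<118)&(H[...,1]>90)&(np.hypot(w[...,0]-.391,w[...,1]-.358)<.12)&(w[...,2]>.02)&(w[...,2]<.085)
    return m.sum(),R(w[m].mean(0)),R(w[m].min(0)),R(w[m].max(0))
for n in("top","side"):print(n,"pot before",circ(n,3 if n=="top" else 2),"now",circ(n,14))
for k0 in(12,13,14):
    p,d,w=load("side",k0);l=toS(w[...,:2]);m=(np.hypot(l[...,0]+.07,l[...,1]-.07)<.035)&(w[...,2]>.055)&(w[...,2]<.115)
    print(k0,m.sum(),R(l[m].mean(0)),R(w[m][:,2].mean()),"low",R(l[m&(w[...,2]<.075)].mean(0)),"high",R(l[m&(w[...,2]>.095)].mean(0)))
def obj(k0,lo,hi,n="side"):
    p,d,w=load(n,k0);H=cv2.cvtColor(p,cv2.COLOR_RGB2HSV)
    m=(H[...,0]>=lo)&(H[...,0]<=hi)&(H[...,1]>60)&(w[...,2]>.005)&(w[...,0]<.95)&(w[...,1]<.25)&(w[...,1]>-.2);return m.sum(),R(w[m].mean(0))
print("canister",obj(2,60,85),obj(14,60,85));
p0,p1=load("side",8)[0].astype(int),load("side",14)[0].astype(int)
df=abs(p0-p1).sum(-1);
for nm,X in(("cup",(.55,-.08,.03)),("timer",(.43,.11,.03))):
    u,v=proj("side",[X]).astype(int)[0];print(nm,(u,v),"mean diff",df[v-12:v+12,u-12:u+12].mean())
E
```

```text
folded tip 29 [-0.0194 -0.0687] [-0.0042 -0.0566] 0.2171
free hook -100 15 0.1522
free hook -80 47 0.154
free hook -60 31 0.1481
top pot before (np.int64(481), array([0.3985, 0.3321, 0.071 ]), array([0.3255, 0.2927, 0.0302]), array([0.4653, 0.4099, 0.085 ])) now (np.int64(665), array([0.3897, 0.3415, 0.0724]), array([0.3312, 0.2923, 0.0296]), array([0.465 , 0.4098, 0.085 ]))
side pot before (np.int64(1321), array([0.3704, 0.3905, 0.0594]), array([0.3216, 0.3022, 0.0201]), array([0.4651, 0.4218, 0.085 ])) now (np.int64(1328), array([0.3702, 0.3907, 0.0595]), array([0.3209, 0.3129, 0.02  ]), array([0.4421, 0.4208, 0.085 ]))
12 299 [-0.0676  0.0792] 0.0912 low [-0.0675  0.083 ] high [-0.0678  0.0744]
13 304 [-0.0672  0.0786] 0.0915 low [-0.0674  0.0821] high [-0.0669  0.0745]
14 299 [-0.0674  0.0794] 0.0913 low [-0.0677  0.0823] high [-0.0674  0.0754]
canister (np.int64(359), array([0.6776, 0.0237, 0.1583])) (np.int64(337), array([ 0.711 , -0.0064,  0.1677]))
cup (np.int64(284), np.int64(199)) mean diff 14.590277777777779
timer (np.int64(285), np.int64(232)) mean diff 54.548611111111114
```

```bash
python3 - <<'E'
from h import *
for k in(1,2,8,12,14):
    p,d,w=load("side",k);H=cv2.cvtColor(p,cv2.COLOR_RGB2HSV)
    m=((H[...,0]<8)|(H[...,0]>172))&(H[...,1]>130)&(np.hypot(w[...,0]-.40,w[...,1]-.12)<.12);print(k,m.sum(),np.round(np.median(w[m],0),4))
for k in(0,14):
    p,d,w=load("top",k);H=cv2.cvtColor(p,cv2.COLOR_RGB2HSV);m=(H[...,0]>60)&(H[...,0]<90)&(H[...,1]>40)&(w[...,2]>.11)&(w[...,2]<.14);print("can",k,m.sum(),np.round(w[m].mean(0),4))
print(ctrl.hand_in())
E
```

```text
1 270 [0.3926 0.1644 0.0408]
2 275 [0.3918 0.1644 0.0402]
8 272 [0.3922 0.1639 0.0406]
12 262 [0.393  0.1635 0.0412]
14 264 [0.3926 0.1643 0.0416]
can 0 872 [ 0.7676 -0.0626  0.1148]
can 14 871 [ 0.7683 -0.062   0.1148]
the job is handed in; nothing more can be done
None
```

The job is handed in at about 34 s: the basket hangs still and upright by its bail on the hook I folded out, the lid is seated level in the pot, and the emptied hook is folded flat. My last camera checks showed the pot, timer and canister unmoved and no visible change at the cup, but no verdict was returned.

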